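# Book out and pack a rack fit-out kit

## Robot

A 7-joint arm with a two-finger parallel gripper is mounted at the origin on the work surface. World frame = base frame: x ahead of the robot, y to its left, z up, the work surface at z = 0. Lengths are in m, angles in rad, forces in N, time in s.
With the tool pointing down it reaches from about 0.35 to 0.9 m from the base axis. Payload 7.2 kg.
Tool frame: the origin (TCP) lies midway between the tips of the shut fingers; the grasp point (between the pads) lies 19 mm behind it; z points along the fingers, y is the direction in which the jaws open and shut (so a half turn about z gives the same grasp; the last joint's range is limited). The gripper opens to 88 mm and grips with 3 to 60 N. Pads are 20 mm wide; open, the fingers measure 115 mm over their backs; the gripper's body (75 mm by 178 mm) begins 61 mm behind the grasp point.
Start: joints at [-1.178, 0.411, -0.013, 1.596, 0.006, 1.134, -0.082], TCP at [0.278, 0.56, 0.223] pointing down, gripper open.
Joint ranges: [-2.95, 2.95], [-0.29, 1.99], [-1.47, 1.44], [0.14, 2.54], [-1.03, 4.17], [0.13, 1.85], [-2.86, 2.86]. Speed limits (rad/s): [2.39, 2.39, 3.01, 3.01, 3.14, 3.14, 3.14].

## Interface

Orientations are given as a rotation vector (axis times angle).
In Python, from workcell import r gives the robot as it stands.
- The arm moves only by the shell command python3 -m inch 'ROWS' [OPENING] [FORCE]. ROWS is text: rows parted by semicolons, each of 4 numbers parted by spaces: the shift along the tool's x, y, z in cm, then the turn about the tool's z in rad. A call has exactly 8 rows; each row is the pose to reach, as a shift and turn from the pose commanded when the call began, along the tool's axes at that moment; what a row does not reach only later rows make up. A row lasts 1/8 s, in which the tool goes at most 62.5 mm and 10.7 degrees, less where a joint would pass 70% of its speed; a pose out of reach is approached as far as the arm can. A call with a gripper value outside its range is refused whole. OPENING is the finger opening in cm, from 0 to 8.78, set as the call begins (- or left out, the last holds). The fingers move at their own pace and stop on an object; FORCE is the grip in N (left out, the last holds). Time passes only in rows, so rows that repeat a pose let the fingers close, or fill a call up. It gives the time, the measured TCP pose, the force and the opening at its end, in the units of the state.
- r.observe(): the state, without advancing time (a new reading comes with each control period).
- r.capture(name): name is "side" or "top" or "wrist"; returns a dict with "image" (400x640x3 uint8, blue, green, red), "K" (3x3 intrinsics, pixels), "extrinsics" (4x4, takes a point from camera to world coordinates). Camera axes: x right, y down, z forward; pixel columns grow to the right and rows downward; lengths in m; the calibration is good to about 2 mm. A picture is of the moment at which its call begins. There is no depth.
- r.sign_off(): hands the job in, once; it reports no verdict.
The state is a dict: "clock": time; "joint_pos": joint angles; "dq": joint speeds; "joint_torque": joint torques, N m; "tool_pos": TCP position; "eef_rot": TCP orientation; "wrist_force": force on the tool from outside, world axes, zero at the start; "ft_torque": the same for the moment, N m; "opening": finger opening in m.
Only numpy, scipy, OpenCV 4.12 (cv2) and the standard library are available. Lean on these libraries where they do the work, as an engineer would, in place of code of your own. Each camera call takes 0.05 s, during which the arm holds its last target.

## Task

Draw the long lacing bar out of its storage tube and lay it along the kit tray, leaving room beside it. Then take the barcode scanner and, from 10 to 15 cm, hold it still for a second on the label of the bar in the tray and then on the label of each small unit where it stands on the bench, working from left to right as the robot sees them; put the scanner back upright in its charging dock, and pack all the units flat on the tray floor beside the bar with their labels up. Leave the other things on the bench where they are.

Things in the scene. Friction and masses are not known exactly. Their poses are not given: they have to be found in the camera images.
- tube_mouth (a point): middle of the open mouth of a grey plastic storage tube fixed to the bench: 42 mm outside, 36 mm bore, 430 mm long, level, its axis 70 mm above the bench; the point's +y axis points from the mouth into the tube (to the robot's left), the far end is closed
- bar_center (a point): middle of the loose aluminium lacing bar: a round rod 14 mm in diameter, 480 mm long overall, of which the last 28 mm at either end are flat ears 20 mm wide and 5 mm thick; 0.15 to 0.25 kg, balanced at its middle. The point lies on its axis, its y axis runs along the bar. At the start it lies loosely on the bottom of the tube's bore with 60 to 90 mm of its -y end standing out of the mouth; drawn out by more than half, it tips down unless held
- bar_label (a point): middle of the bar's white barcode label, 44 mm long and wrapped all round the rod, 85 mm from the bar's middle towards its -y end (inside the tube at the start); the point lies on the bar's axis, axes as bar_center
- tray: dark steel kit tray fixed to the bench, open on top, 190 x 550 mm (its x, y) and 30 mm high outside, walls and floor 4 mm thick; origin at the centre of its underside, its long side along its y; its +x side is the one away from the robot
- dock: grey charging dock fixed to the bench, 120 x 105 mm; origin at the centre of its underside. In its middle a rimmed recess 62 x 54 mm (x, y) takes the scanner's foot; the recess floor is 8 mm and the rim 20 mm above the bench. The docked scanner's window faces the dock's -x
- scanner_grip (a point): middle of the head of the loose handheld barcode scanner (pistol shape, 0.2 kg, about 140 mm high, standing on its foot in the dock). Axes of the scanner: z up along the handle, -x to the front. The head is a box 100 mm long, 50 mm wide (y, flat sides to grip) and 40 mm high, its nose pitched 20 degrees down; this point is 112 mm above the underside of the foot and 12 mm in front (-x) of the foot's centre. Below it the handle is 36 x 30 mm (x, y) and the foot 50 x 42 x 16 mm
- scanner_window (a point): middle of the scanner's window at the nose of the head, 54 mm from scanner_grip. The point's own x axis points out along the beam (20 degrees below level when the scanner stands upright, towards its front), its y axis to the scanner's -y, its z axis up. The scanner needs no trigger: it reads a label that its beam axis hits near the middle from 50 to 200 mm away, up to 50 degrees off square, when it is held still on it for a second (0.8 s at least)
- unit1_center (a point): middle (half-way up) of unit1, a loose grey sheet-metal signal box with round sockets, 95 x 56 x 45 mm (x, y, z), 0.14 to 0.4 kg, standing on the bench between robot and tray; None if absent. Of the units present unit1 is the leftmost seen from the robot (+y), then unit2, unit3, unit4. Upsets may shift it
- unit1_label (a point): middle of the 44 x 30 mm barcode label flat on top of unit1; z axis straight up out of the label; None if absent
- unit2_center (a point): middle (half-way up) of unit2, a loose black moulded power brick, 85 x 46 x 35 mm (x, y, z), 0.14 to 0.4 kg, standing on the bench between robot and tray; None if absent. Of the units present unit1 is the leftmost seen from the robot (+y), then unit2, unit3, unit4. Upsets may shift it
- unit2_label (a point): middle of the 44 x 30 mm barcode label flat on top of unit2; z axis straight up out of the label; None if absent
- unit3_center (a point): middle (half-way up) of unit3, a loose flat dark steel box with two square sockets, 72 x 60 x 28 mm (x, y, z), 0.14 to 0.4 kg, standing on the bench between robot and tray; None if absent. Of the units present unit1 is the leftmost seen from the robot (+y), then unit2, unit3, unit4. Upsets may shift it
- unit3_label (a point): middle of the 44 x 30 mm barcode label flat on top of unit3; z axis straight up out of the label; None if absent
- unit4_center (a point): middle (half-way up) of unit4, a loose long ribbed aluminium box with black end plates, 100 x 44 x 40 mm (x, y, z), 0.14 to 0.4 kg, standing on the bench between robot and tray; None if absent. Of the units present unit1 is the leftmost seen from the robot (+y), then unit2, unit3, unit4. Upsets may shift it
- unit4_label (a point): middle of the 44 x 30 mm barcode label flat on top of unit4; z axis straight up out of the label; None if absent
- drill: cordless drill standing on its battery, 115 x 75 mm foot, 205 mm high, its chuck to its -x; leave alone. Origin at its underside
- labelmaker: label maker lying flat, 110 x 150 x 42 mm; leave alone. Origin at its underside
- tape1: red roll of tape lying flat, 66 mm across, 19 mm high; leave alone. Origin at its underside
- tape2: yellow roll of tape, same size; leave alone. Origin at its underside
- screwdriver: screwdriver lying flat, 190 mm long; leave alone. Origin at its underside
There are look-alikes about, which are no part of the job. Leave any blue look-alike of the dock alone.

How it is judged:
On the way, in this order (a step that is already met when the one before it is completed fails the run):
1. the lacing bar is out of its tube and lies along the kit tray, at rest (x of bar_center in the frame of tray between -0.083 and 0.083 m and y of bar_center in the frame of tray between -0.035 and 0.035 m and z of bar_center in the frame of tray below 0.02 m and angle between the y axis of bar_center and the y axis of tray, either way round below 0.2 rad and linear speed of bar below 0.02 m/s and contact force between the fingers and bar below 0.05 N), for 0.2 s.
2. the label of the bar, lying in the tray, is scanned: window 50 to 200 mm from it, beam within 16 mm of its middle and no more than 50 degrees off square to the bar, held there for 0.8 s (x of bar_label in the frame of scanner_window between 0.05 and 0.2 m and y of bar_label in the frame of scanner_window between -0.016 and 0.016 m and z of bar_label in the frame of scanner_window between -0.016 and 0.016 m and angle between the x axis of scanner_window and the y axis of bar_label, either way round above 0.69 rad and x of bar_center in the frame of tray between -0.083 and 0.083 m and y of bar_center in the frame of tray between -0.035 and 0.035 m and z of bar_center in the frame of tray below 0.02 m and angle between the y axis of bar_center and the y axis of tray, either way round below 0.2 rad), for 0.8 s.
3. the label of unit1, still on the bench, is scanned in the same way (beam no more than 50 degrees off square to the label) (x of unit1_label in the frame of scanner_window between 0.05 and 0.2 m and y of unit1_label in the frame of scanner_window between -0.016 and 0.016 m and z of unit1_label in the frame of scanner_window between -0.016 and 0.016 m and angle between the x axis of scanner_window and the z axis of unit1_label, either way round below 0.88 rad and angle between unit1_label's own z axis and vertical below 0.2 rad and (x of unit1_center in the frame of tray below -0.095 m or x of unit1_center in the frame of tray above 0.095 m or y of unit1_center in the frame of tray below -0.275 m or y of unit1_center in the frame of tray above 0.275 m)), for 0.8 s.
4. the label of unit2, still on the bench, is scanned in the same way (beam no more than 50 degrees off square to the label) (x of unit2_label in the frame of scanner_window between 0.05 and 0.2 m and y of unit2_label in the frame of scanner_window between -0.016 and 0.016 m and z of unit2_label in the frame of scanner_window between -0.016 and 0.016 m and angle between the x axis of scanner_window and the z axis of unit2_label, either way round below 0.88 rad and angle between unit2_label's own z axis and vertical below 0.2 rad and (x of unit2_center in the frame of tray below -0.095 m or x of unit2_center in the frame of tray above 0.095 m or y of unit2_center in the frame of tray below -0.275 m or y of unit2_center in the frame of tray above 0.275 m)), for 0.8 s.
5. the label of unit3, still on the bench, is scanned in the same way (beam no more than 50 degrees off square to the label) (x of unit3_label in the frame of scanner_window between 0.05 and 0.2 m and y of unit3_label in the frame of scanner_window between -0.016 and 0.016 m and z of unit3_label in the frame of scanner_window between -0.016 and 0.016 m and angle between the x axis of scanner_window and the z axis of unit3_label, either way round below 0.88 rad and angle between unit3_label's own z axis and vertical below 0.2 rad and (x of unit3_center in the frame of tray below -0.095 m or x of unit3_center in the frame of tray above 0.095 m or y of unit3_center in the frame of tray below -0.275 m or y of unit3_center in the frame of tray above 0.275 m)), for 0.8 s.
6. the label of unit4, still on the bench, is scanned in the same way (beam no more than 50 degrees off square to the label) (x of unit4_label in the frame of scanner_window between 0.05 and 0.2 m and y of unit4_label in the frame of scanner_window between -0.016 and 0.016 m and z of unit4_label in the frame of scanner_window between -0.016 and 0.016 m and angle between the x axis of scanner_window and the z axis of unit4_label, either way round below 0.88 rad and angle between unit4_label's own z axis and vertical below 0.2 rad and (x of unit4_center in the frame of tray below -0.095 m or x of unit4_center in the frame of tray above 0.095 m or y of unit4_center in the frame of tray below -0.275 m or y of unit4_center in the frame of tray above 0.275 m)), for 0.8 s.
At the end, for the whole second after the job is handed in: The bar lies on the tray floor along the tray (0.2 rad, middle within 35 mm lengthwise of the tray's); every unit present stands flat on the tray floor, label up (height 6 mm, tilt 0.15 rad); the scanner stands upright in its dock (tilt 0.12 rad); all at rest (x of bar_center in the frame of tray between -0.083 and 0.083 m and y of bar_center in the frame of tray between -0.035 and 0.035 m and z of bar_center in the frame of tray below 0.02 m and angle between the y axis of bar_center and the y axis of tray, either way round below 0.2 rad and linear speed of each of bar, unit1, unit2, unit3, unit4, scanner below 0.02 m/s and x of unit1_center in the frame of tray between -0.08 and 0.08 m and y of unit1_center in the frame of tray between -0.26 and 0.26 m and z of unit1_center in the frame of tray below 0.0325 m and angle between each of unit1_center, unit2_center, unit3_center, unit4_center's own z axis and vertical below 0.15 rad and x of unit2_center in the frame of tray between -0.08 and 0.08 m and y of unit2_center in the frame of tray between -0.26 and 0.26 m and z of unit2_center in the frame of tray below 0.0275 m and x of unit3_center in the frame of tray between -0.08 and 0.08 m and y of unit3_center in the frame of tray between -0.26 and 0.26 m and z of unit3_center in the frame of tray below 0.024 m and x of unit4_center in the frame of tray between -0.08 and 0.08 m and y of unit4_center in the frame of tray between -0.26 and 0.26 m and z of unit4_center in the frame of tray below 0.03 m and x of scanner_grip in the frame of dock between -0.03 and 0.006 m and y of scanner_grip in the frame of dock between -0.018 and 0.018 m and z of scanner_grip in the frame of dock below 0.125 m and angle between scanner_grip's own z axis and vertical below 0.12 rad); the robot touches nothing.
It fails at once if the drill, label maker, screwdriver or a roll of tape is pushed more than 30 mm from its place (distance of any of drill, labelmaker, tape1, tape2, screwdriver from where it was at the start of the episode above 0.03 m).
Of unit1, unit2, unit3, unit4 only 2 to 3 are there at a start; the rules pass over those that are not, and their reading is None.
At some moment in a run one of unit1, unit2, unit3, unit4 may be knocked a few centimetres aside while the robot is not near it.
It also fails if it takes over 210 s, if anything falls off the work surface, if the arm or the gripper's body presses on something with over 40 N, if the wrist force passes 120 N, or if a joint passes its speed limit or range.

## Working session

There is one attempt and no reset: what is moved stays moved. The work goes in short steps, Python scripts to look and compute and a shell command to move; the robot and the scene stay as the last step left them, time stands still between calls to the robot, and variables do not carry over. Pictures are saved under pics/ and viewed, and the job is handed in when it is done.

```bash
mkdir -p pics; ls; cat > h.py <<'E'
import numpy as np, cv2
from scipy.spatial.transform import Rotation as R
from workcell import r
def snap(cam,tag):
    c=r.capture(cam); cv2.imwrite(f'pics/{tag}.png',c['image']); np.savez(f'pics/{tag}.npz',K=c['K'],T=c['extrinsics']); return c
def ray(tag,u,v):
    d=np.load(f'pics/{tag}.npz');K,T=d['K'],d['T']
    p=T[:3,:3]@np.linalg.solve(K,[u,v,1]); return T[:3,3],p
def atz(tag,u,v,z):
    o,p=ray(tag,u,v); return o+p*(z-o[2])/p[2]
def proj(tag,X):
    d=np.load(f'pics/{tag}.npz');K,T=d['K'],d['T']
    c=T[:3,:3].T@(np.asarray(X)-T[:3,3]); q=K@c; return q[:2]/q[2]
def tri(obs):
    A=np.zeros((3,3));b=np.zeros(3)
    for t,u,v in obs:
        o,p=ray(t,u,v);p=p/np.linalg.norm(p);M=np.eye(3)-np.outer(p,p);A+=M;b+=M@o
    return np.linalg.solve(A,b)
def crop(tag,u0,v0,u1,v1,out,s=None):
    im=cv2.imread(f'pics/{tag}.png')[v0:v1,u0:u1]
    s=s or min(800/(u1-u0),600/(v1-v0)); cv2.imwrite(f'pics/{out}.png',cv2.resize(im,None,fx=s,fy=s,interpolation=cv2.INTER_CUBIC)); print('scale',s)
def st():
    o=r.observe(); Rm=R.from_rotvec(o['eef_rot']).as_matrix()
    print('t',round(o['clock'],2),'tcp',np.round(o['tool_pos'],4),'xax',np.round(Rm[:,0],3),'yax',np.round(Rm[:,1],3),'zax',np.round(Rm[:,2],3),'F',np.round(o['wrist_force'],1),'op',round(o['opening'],4))
    return o,Rm
def go(target,ydir=None):
    """print rows needed: shift cm in tool axes and turn to align jaw axis with ydir angle (deg, world)"""
    o,Rm=st(); d=Rm.T@(np.asarray(target)-o['tool_pos'])*100
    print('shift cm',np.round(d,2))
    if ydir is not None:
        a=np.radians(ydir); cur=np.arctan2(Rm[1,1],Rm[0,1]); t=-(a-cur); t=(t+np.pi/2)%np.pi-np.pi/2
        print('turn',round(t,3),'alt',round(t-np.sign(t)*np.pi,3),'j7',round(o['joint_pos'][6],2))
E
python3 -c "
from h import *
st()
for c in ['side','top','wrist']: snap(c,c+'0'); d=np.load(f'pics/{c}0.npz');print(c,d['K'][0,0],np.round(d['T'],3).tolist())"
```

```text
pics
t 0.0 tcp [0.2777 0.5593 0.2218] xax [-0.896  0.445 -0.   ] yax [ 0.445  0.896 -0.002] zax [-0.001 -0.002 -1.   ] F [-0.1  0.3 -0.4] op 0.088
side 402.06844265035824 [[0.945, -0.204, 0.257, 0.23], [-0.328, -0.623, 0.711, -0.839], [0.015, -0.756, -0.655, 0.894], [0.0, 0.0, 0.0, 1.0]]
top 482.9929665644504 [[0.018, -0.991, 0.131, 0.316], [-1.0, -0.018, 0.002, 0.031], [0.0, -0.131, -0.991, 1.564], [0.0, 0.0, 0.0, 1.0]]
wrist 323.88578501465247 [[0.445, 0.852, 0.274, 0.202], [0.895, -0.423, -0.139, 0.597], [-0.003, 0.307, -0.952, 0.384], [0.0, 0.0, 0.0, 1.0]]
```

View pics/top0.png

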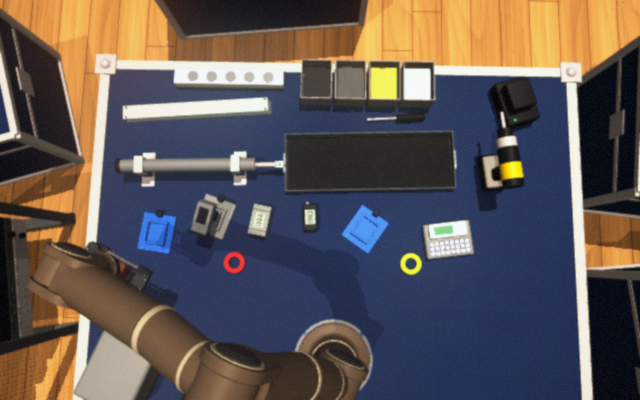

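View pics/side0.png

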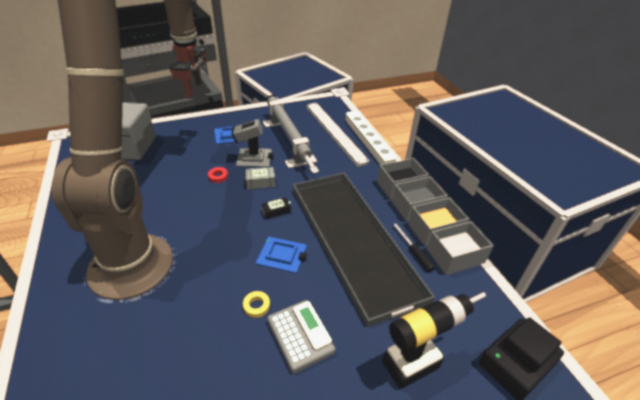

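View pics/wrist0.png

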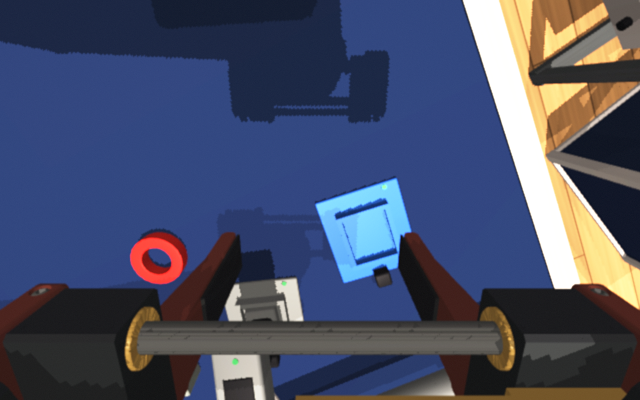

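```bash
python3 -c "
from h import *
crop('top0',110,130,330,270,'c1')
crop('side0',200,90,340,230,'c2')
for n,u,v in [('trayTL',285,134),('trayTR',453,131),('trayBR',455,189),('trayBL',286,191)]: print(n,atz('top0',u,v,0.03).round(3))
"
```

```text
scale 3.6363636363636362
scale 4.285714285714286
trayTL [0.709 0.167 0.03 ]
trayTR [ 0.729 -0.38   0.03 ]
trayBR [ 0.539 -0.384  0.03 ]
trayBL [0.522 0.158 0.03 ]
```

View pics/c1.png

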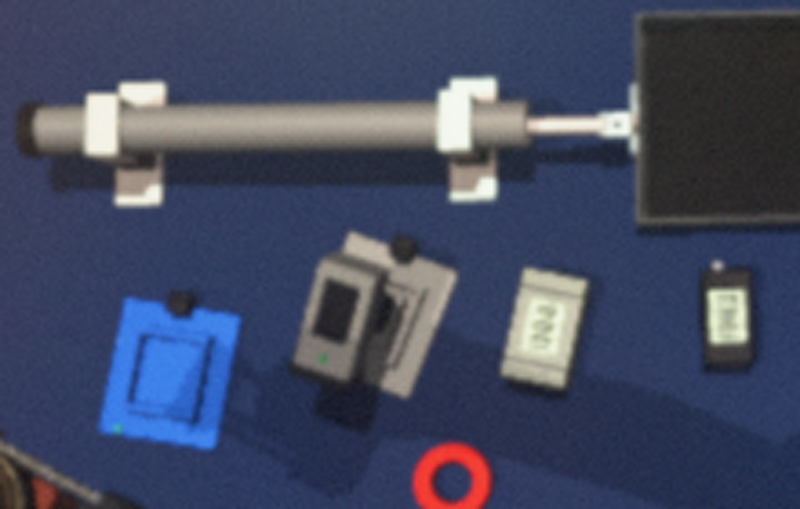

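View pics/c2.png

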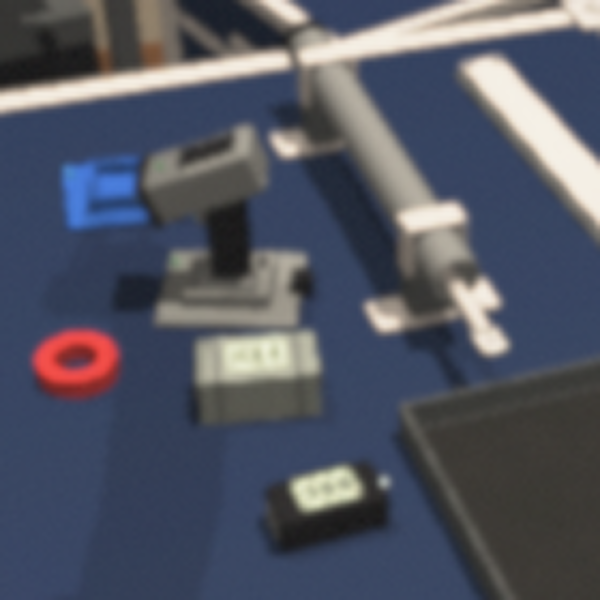

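```bash
python3 -c "
from h import *
f=lambda u,v:(110+u/3.63636,130+v/3.63636)
for n,u,v,z in [('mouth',527,125,.07),('tubefar',25,130,.07),('rod',535,125,.059),('rod2',595,124,.059),('ear',598,124,.059),('tip',632,124,.059),('u1',545,330,.045),('u2',727,315,.035)]: print(n,atz('top0',*f(u,v),z).round(4))
"
python3 -c "
from h import *
go([0.64,0.21,0.16],0)"
```

```text
mouth [0.5994 0.2549 0.07  ]
tubefar [0.5871 0.6886 0.07  ]
rod [0.6016 0.2495 0.059 ]
rod2 [0.6035 0.1973 0.059 ]
ear [0.6035 0.1947 0.059 ]
tip [0.6041 0.1651 0.059 ]
u1 [0.4241 0.2363 0.045 ]
u2 [0.4408 0.0794 0.035 ]
t 0.15 tcp [0.2778 0.5594 0.222 ] xax [-0.896  0.445 -0.   ] yax [ 0.445  0.896 -0.001] zax [-0.    -0.001 -1.   ] F [-0.8 -0.3 -0.3] op 0.0874
shift cm [-47.98 -15.19   6.22]
turn 1.11 alt -2.032 j7 -0.08
```

```bash
python3 -c "
from h import *
go([0.602,0.21,0.20],1.6)"; python3 -m inch '-5 -1.5 0 0.1; -10 -3 0 0.25; -16 -4.5 0 0.4; -22 -6.5 0.5 0.55; -28 -8 1 0.7; -34 -10 1.5 0.85; -40 -12 2 1.0; -45 -15 2.2 1.08' 4; python3 -c "
from h import *
snap('wrist','w1');snap('top','t1');go([0.602,0.21,0.12],1.6)"
```

```text
t 0.15 tcp [0.2778 0.5594 0.222 ] xax [-0.896  0.445 -0.   ] yax [ 0.445  0.896 -0.001] zax [-0.    -0.001 -1.   ] F [-0.8 -0.3 -0.3] op 0.0874
shift cm [-44.58 -16.88   2.22]
turn 1.082 alt -2.06 j7 -0.08
clock: 1.15
tool_pos: [0.6154, 0.2241, 0.1999]
eef_rot: [-2.191, -2.251, 0.001]
wrist_force: [0.4, 0.9, 0.3]
opening: 0.0398
t 1.25 tcp [0.618  0.2162 0.2002] xax [-0.017  1.    -0.005] yax [1.    0.017 0.001] zax [ 0.001 -0.005 -1.   ] F [-0.2  0.   0.1] op 0.0399
shift cm [-0.55 -1.62  8.02]
turn -0.011 alt 3.131 j7 -0.25
```

View pics/w1.png

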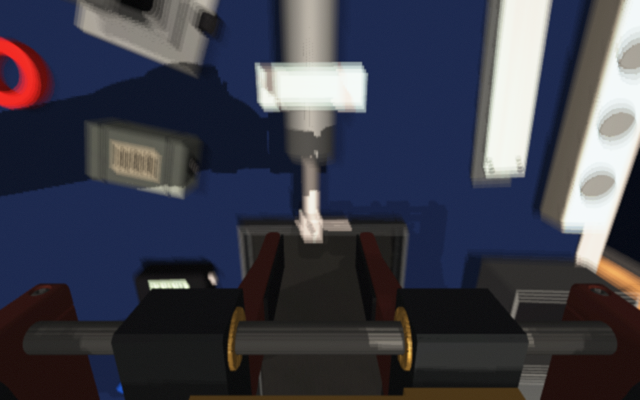

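View pics/t1.png

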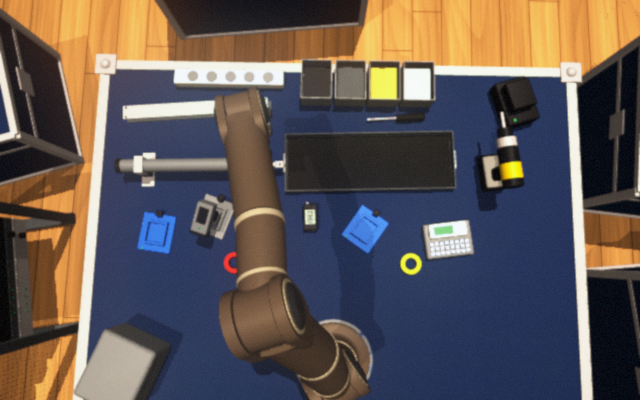

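```bash
python3 -c "
from h import *
snap('wrist','w2')
crop('w2',200,100,420,260,'c3')
print(atz('w1',310,175,.059),atz('w1',312,238,.059),atz('w1',311,160,.07)); st()"
```

```text
scale 3.6363636363636362
[0.60619133 0.230189   0.059     ] [0.60939308 0.16347247 0.059     ] [0.60713194 0.24722816 0.07      ]
t 1.3 tcp [0.616  0.2205 0.2001] xax [-0.023  1.    -0.002] yax [1.    0.023 0.   ] zax [ 0.    -0.002 -1.   ] F [-0.7  0.7 -0.2] op 0.0399
```

View pics/c3.png

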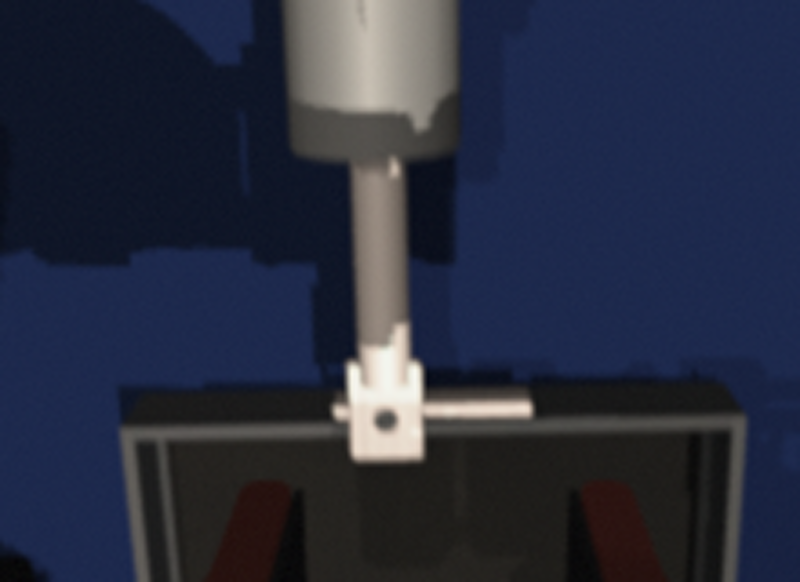

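```bash
python3 -c "
from h import *
f=lambda u,v:(200+u/3.63636,100+v/3.63636)
for n,u,v,z in [('tip',386,460,.061),('rodA',382,330,.059),('rodB',379,180,.059),('mouthc',375,160,.07)]: print(n,atz('w2',*f(u,v),z).round(4))
go([0.6045,0.215,0.053],1.6)"
```

```text
tip [0.6056 0.1683 0.061 ]
rodA [0.6043 0.2056 0.059 ]
rodB [0.6035 0.2463 0.059 ]
mouthc [0.6029 0.2533 0.07  ]
t 1.3 tcp [0.616  0.2205 0.2001] xax [-0.023  1.    -0.002] yax [1.    0.023 0.   ] zax [ 0.    -0.002 -1.   ] F [-0.7  0.7 -0.2] op 0.0399
shift cm [-0.49 -1.16 14.72]
turn -0.005 alt 3.137 j7 -0.25
```

```bash
python3 -m inch '-0.5 -1.1 1 0; -0.5 -1.1 3 0; -0.5 -1.1 5 0; -0.5 -1.1 7 0; -0.5 -1.1 8 0; -0.5 -1.1 8 0; -0.5 -1.1 8 0; -0.5 -1.1 8 0' 4 ; python3 -c "
from h import *
snap('wrist','w3');go([0.6045,0.215,0.053],1.6)
crop('w3',200,60,420,220,'c4')"
```

```text
clock: 2.3
tool_pos: [0.6039, 0.2202, 0.1215]
eef_rot: [2.187, 2.254, 0.002]
wrist_force: [-0.2, -0.0, 0.3]
opening: 0.04
t 2.35 tcp [0.6038 0.2202 0.1214] xax [-0.03   1.     0.001] yax [1.    0.03  0.001] zax [ 0.001  0.001 -1.   ] F [ 0.5  0.5 -0.4] op 0.0399
shift cm [-0.52  0.05  6.84]
turn 0.002 alt -3.139 j7 -0.23
scale 3.6363636363636362
```

View pics/w3.png

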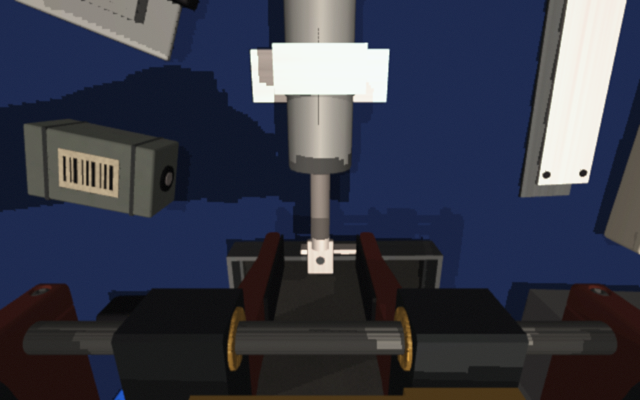

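```bash
python3 -m inch '-0.5 0 2 0; -0.5 0 4 0; -0.5 0 6 0; -0.5 0 6.8 0; -0.5 0 6.8 0; -0.5 0 6.8 0; -0.5 0 6.8 0; -0.5 0 6.8 0' 4 >/dev/null; python3 -m inch '0 0 0 0; 0 0 0 0; 0 0 0 0; 0 0 0 0; 0 0 0 0; 0 0 0 0; 0 0 0 0; 0 0 0 0' 0 30 ; python3 -c "
from h import *
st()"
```

```text
clock: 4.35
tool_pos: [0.6038, 0.215, 0.0527]
eef_rot: [2.188, 2.254, 0.001]
wrist_force: [1.8, -0.4, -0.1]
opening: 0.013
t 4.35 tcp [0.6038 0.215  0.0527] xax [-0.03  1.    0.  ] yax [1.   0.03 0.  ] zax [ 0.  0. -1.] F [ 1.8 -0.4 -0.1] op 0.013
```

```bash
python3 -m inch '-1 0 0 0; -3 0 0 0; -5.5 0 0 0; -8 0 0 0; -10.5 0 0 0; -13 0 0 0; -14.5 0 0 0; -14.5 0 0 0' - 30; python3 -m inch '0 0 0 0; 0 0 0 0; 0 0 0 0; 0 0 0 0; 0 0 0 0; 0 0 0 0; 0 0 0 0; 0 0 0 0' 4 ; python3 -c "
from h import *
snap('wrist','w4');snap('top','t4');st(); crop('t4',150,100,450,300,'c5')"
```

```text
clock: 5.35
tool_pos: [0.6075, 0.0674, 0.0525]
eef_rot: [2.191, 2.251, -0.002]
wrist_force: [1.0, -0.7, -0.3]
opening: 0.0134
clock: 6.35
tool_pos: [0.608, 0.07, 0.0527]
eef_rot: [2.188, 2.254, 0.0]
wrist_force: [-0.1, -0.0, -0.6]
opening: 0.04
t 6.45 tcp [0.608  0.0701 0.0526] xax [-0.03  1.    0.  ] yax [1.   0.03 0.  ] zax [ 0.  0. -1.] F [ 0.2 -0.2  0.1] op 0.0402
scale 2.6666666666666665
```

View pics/w4.png

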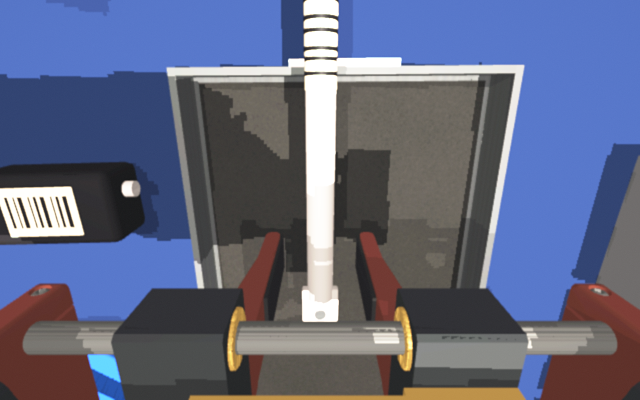

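View pics/c5.png

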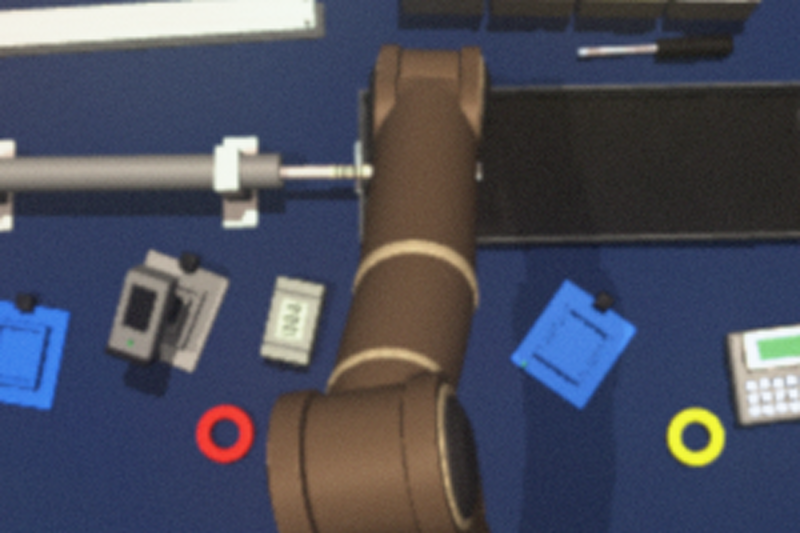

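```bash
python3 -m inch '2 0 0 0; 5 0 0 0; 8 0 0 0; 11 0 0 0; 14 0 0 0; 16 0 0 0; 16.7 0 0 0; 16.7 0 0 0' 4; python3 -m inch '0 0 0 0; 0 0 0 0; 0 0 0 0; 0 0 0 0; 0 0 0 0; 0 0 0 0; 0 0 0 0; 0 0 0 0' 0 60 ; python3 -c "
from h import *
snap('wrist','w5');st()"
```

```text
clock: 7.45
tool_pos: [0.6029, 0.2369, 0.0526]
eef_rot: [2.187, 2.255, -0.0]
wrist_force: [0.2, -0.7, 0.2]
opening: 0.04
clock: 8.45
tool_pos: [0.6032, 0.2369, 0.0528]
eef_rot: [2.188, 2.254, 0.0]
wrist_force: [1.5, -2.4, 2.7]
opening: 0.0126
t 8.5 tcp [0.6032 0.2369 0.0528] xax [-0.03  1.   -0.  ] yax [1.    0.03  0.001] zax [ 0.001 -0.    -1.   ] F [ 2.  -1.4  2.4] op 0.0128
```

View pics/w5.png

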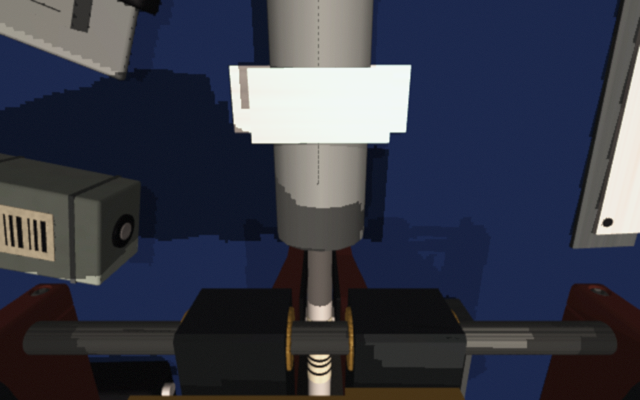

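```bash
python3 -m inch '-1 0 -0.5 0; -3 0 -0.6 0; -5 0 -0.7 0; -7.5 0 -0.8 0; -10 0 -0.9 0; -12.5 0 -1 0; -14.5 0 -1 0; -14.5 0 -1 0' - 60;  python3 -c "
from h import *
snap('side','s6');snap('top','t6');st();crop('s6',200,60,400,260,'c6')"
```

```text
clock: 9.5
tool_pos: [0.6073, 0.0892, 0.0627]
eef_rot: [2.192, 2.25, -0.001]
wrist_force: [-0.1, 1.4, -1.5]
opening: 0.0125
t 9.6 tcp [0.6072 0.0926 0.0626] xax [-0.03   1.     0.001] yax [ 1.    0.03 -0.  ] zax [-0.     0.001 -1.   ] F [ 0.8  0.1 -1.5] op 0.0127
scale 3.0
```

View pics/c6.png

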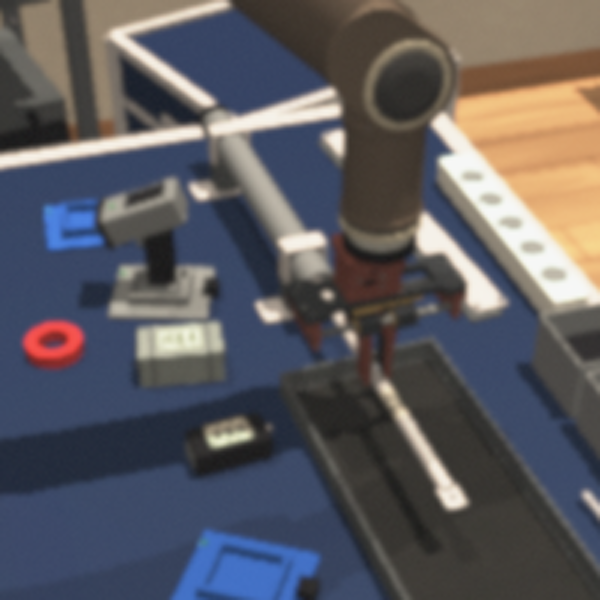

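```bash
python3 -m inch '-1 0 0 0; -3 0 0 0; -5 0 0 0; -7.5 0 0 0; -10 0 0 0; -12.5 0 0 0; -14.5 0 0 0; -15 0 0 0' - 60;  python3 -c "
from h import *
snap('side','s7');snap('top','t7');st();snap('wrist','w7')"
```

```text
clock: 10.6
tool_pos: [0.6116, -0.0604, 0.0627]
eef_rot: [2.191, 2.251, -0.001]
wrist_force: [0.4, -0.0, -1.4]
opening: 0.0127
t 10.7 tcp [ 0.6117 -0.0583  0.0626] xax [-0.029  1.     0.   ] yax [ 1.     0.029 -0.   ] zax [-0.  0. -1.] F [-0.6 -0.3 -2.1] op 0.0126
```

View pics/s7.png

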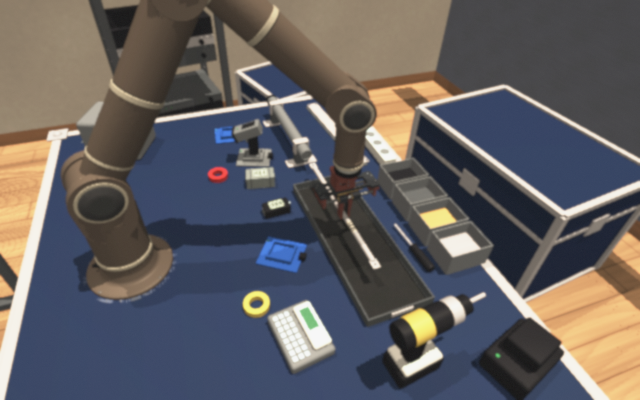

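View pics/w7.png

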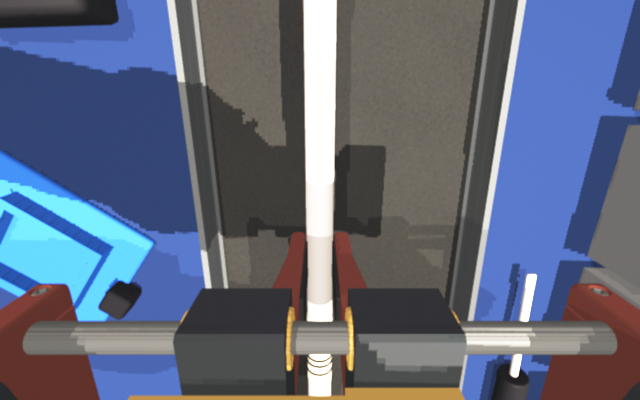

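View pics/t7.png

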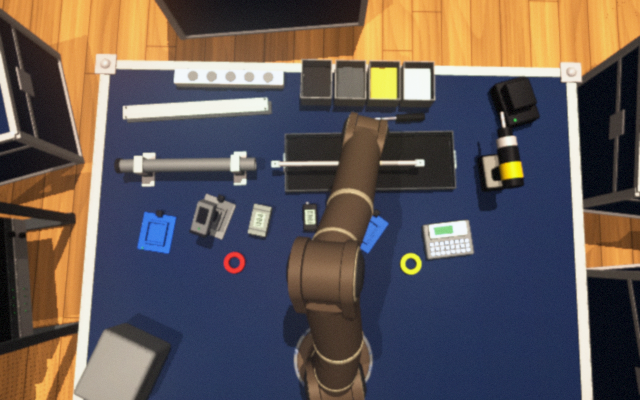

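```bash
python3 -c "
from h import *
crop('t7',260,120,470,200,'c7',3.8)
"
```

```text
scale 3.8
```

View pics/c7.png

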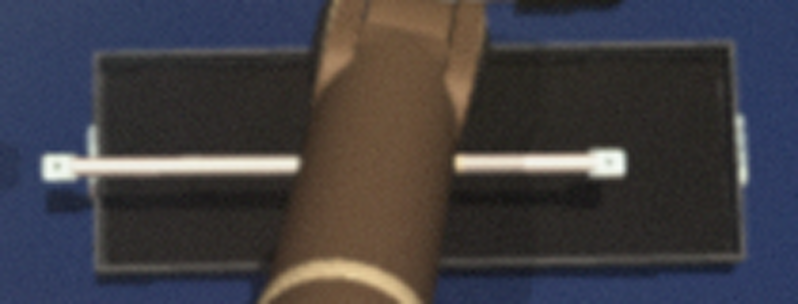

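```bash
python3 -c "
from h import *
f=lambda u,v:(260+u/3.8,120+v/3.8)
P={n:atz('t7',*f(u,v),z) for n,u,v,z in [('b+',41,167,.069),('b-',627,162,.069),('TL',96,56,.03),('TR',734,43,.03),('BR',743,257,.03),('BL',97,270,.03)]}
for k in P: print(k,P[k].round(4))
c=sum(P[k] for k in ['TL','TR','BR','BL'])/4; print('tray',c, 'barmid',(P['b+']+P['b-'])/2, np.linalg.norm(P['b+']-P['b-']))
e=(P['TL']+P['BL']-P['TR']-P['BR'])[:2]; print('tray yaw',np.arctan2(-e[0],e[1])); e=(P['b+']-P['b-'])[:2];print('bar',np.arctan2(-e[0],e[1]))
"
```

```text
b+ [0.6019 0.2051 0.069 ]
b- [ 0.615  -0.2802  0.069 ]
TL [0.7069 0.1658 0.03  ]
TR [ 0.7283 -0.3809  0.03  ]
BR [ 0.543  -0.3855  0.03  ]
BL [0.5219 0.1596 0.03  ]
tray [ 0.62502255 -0.11026785  0.03      ] barmid [ 0.60844419 -0.03750692  0.069     ] 0.4854739159463316
tray yaw 0.03887585746530694
bar 0.02695203678414802
```

```bash
python3 -m inch '-1.5 1.5 0 0; -3.5 3.5 0 0; -5.5 5.5 0 -0.005; -7.2 7 0 -0.01; -7.3 7.1 0 -0.01; -7.3 7.1 1 -0.01; -7.3 7.1 2 -0.01; -7.3 7.1 2.5 -0.01' - 60;  python3 -c "
from h import *
snap('side','s8');snap('top','t8');go([.683,-.133,.008]);snap('wrist','w8')"
```

```text
clock: 11.75
tool_pos: [0.6841, -0.1275, 0.0364]
eef_rot: [-2.174, -2.265, 0.001]
wrist_force: [-0.5, -0.7, -1.3]
opening: 0.0128
t 11.85 tcp [ 0.6842 -0.1281  0.0366] xax [-0.04   0.999  0.   ] yax [ 0.999  0.04  -0.002] zax [-0.002  0.    -1.   ] F [-0.1  0.2 -1.8] op 0.0127
shift cm [-0.49 -0.14  2.86]
```

View pics/w8.png

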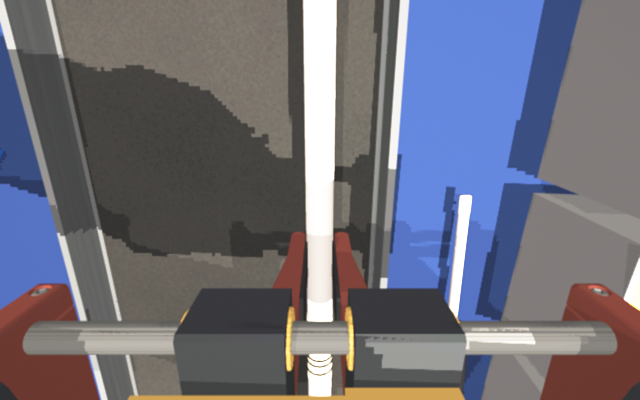

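View pics/s8.png

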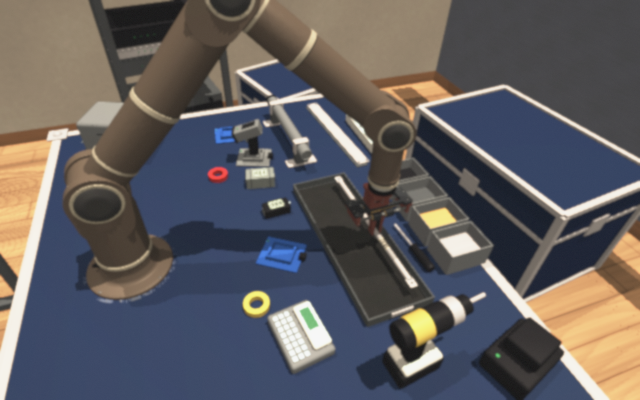

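```bash
python3 -m inch '-0.4 -0.4 0.5 0; -0.4 -0.4 1 0; -0.4 -0.4 1.5 0; -0.4 -0.4 2 0; -0.4 -0.4 2.4 0; -0.4 -0.4 2.7 0; -0.4 -0.4 2.7 0; -0.4 -0.4 2.7 0' - 60; python3 -c "
from h import *
st()"
python3 -m inch '0 0 0 0; 0 0 0 0; 0 0 0 0; 0 0 0 0; 0 0 0 0; 0 0 0 0; 0 0 0 0; 0 0 0 0' 3 30;  python3 -c "
from h import *
st();snap('wrist','w9')"
```

```text
clock: 12.9
tool_pos: [0.6812, -0.1329, 0.0108]
eef_rot: [2.176, 2.265, 0.0]
wrist_force: [-0.4, -0.5, -1.4]
opening: 0.0126
t 12.9 tcp [ 0.6812 -0.1329  0.0108] xax [-0.04   0.999 -0.   ] yax [0.999 0.04  0.   ] zax [ 0. -0. -1.] F [-0.4 -0.5 -1.4] op 0.0126
clock: 13.9
tool_pos: [0.6811, -0.1328, 0.0106]
eef_rot: [2.177, 2.265, 0.0]
wrist_force: [0.7, 0.1, 0.7]
opening: 0.0299
t 13.9 tcp [ 0.6811 -0.1328  0.0106] xax [-0.04   0.999 -0.   ] yax [0.999 0.04  0.   ] zax [ 0. -0. -1.] F [0.7 0.1 0.7] op 0.0299
```

View pics/w9.png

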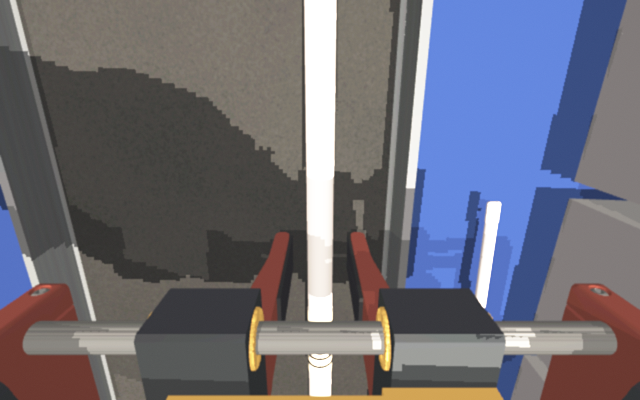

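```bash
python3 -m inch '0 0 -1.5 0; 0 0 -4 0; 0 0 -8 0; 0 0 -12 0; 0 0 -16 0; 0 0 -20 0; 0 0 -24 0; 0 0 -25 0' 8.5; python3 -c "
from h import *
go([.46,.25,.3],0);snap('top','t10');crop('t10',110,120,470,270,'c10')"
```

```text
clock: 14.95
tool_pos: [0.6822, -0.1334, 0.2651]
eef_rot: [2.174, 2.262, 0.006]
wrist_force: [-0.2, -0.8, 0.5]
opening: 0.0847
t 14.95 tcp [ 0.6822 -0.1334  0.2651] xax [-0.04   0.999 -0.001] yax [0.999 0.04  0.006] zax [ 0.006 -0.001 -1.   ] F [-0.2 -0.8  0.5] op 0.0847
shift cm [ 39.19 -20.66  -3.65]
turn 0.04 alt -3.102 j7 0.3
scale 2.2222222222222223
```

View pics/c10.png

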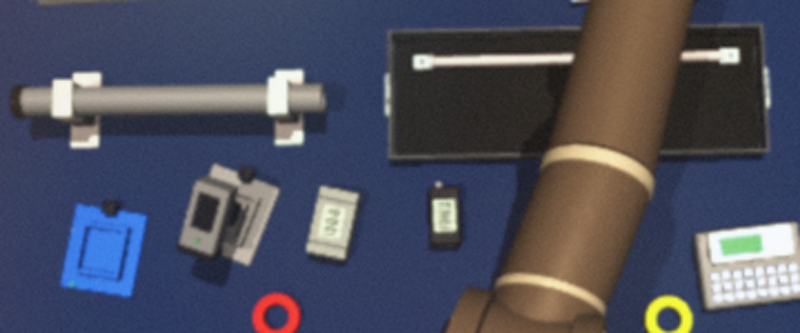

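```bash
python3 -m inch '4 -2 -1 0; 9 -5 -2 0; 14 -7.5 -3 0; 19 -10 -3.6 0; 24 -12.5 -3.6 0; 29 -15.5 -3.6 0; 34 -18 -3.6 0; 38 -20 -3.6 0' 8.5; python3 -c "
from h import *
r.capture('top');r.capture('top');r.capture('top');r.capture('top')
st();snap('wrist','w11');snap('side','s11');crop('s11',200,90,340,230,'c11')"
```

```text
clock: 16.0
tool_pos: [0.464, 0.2407, 0.2958]
eef_rot: [-2.174, -2.267, 0.002]
wrist_force: [0.1, -0.0, 0.3]
opening: 0.0852
t 16.2 tcp [0.4654 0.239  0.2958] xax [-0.042  0.999 -0.001] yax [ 0.999  0.042 -0.001] zax [-0.001 -0.001 -1.   ] F [-0.7 -0.8 -0.1] op 0.085
scale 4.285714285714286
```

View pics/w11.png

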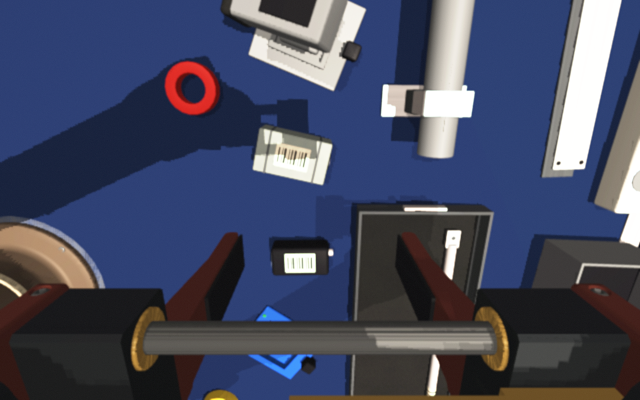

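View pics/c11.png

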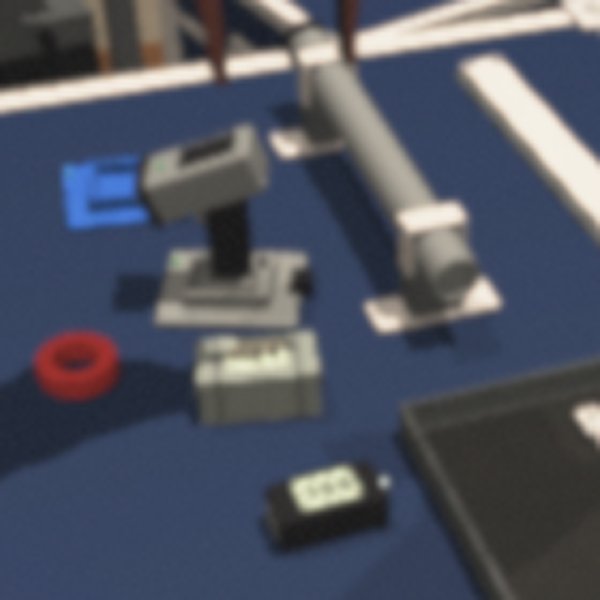

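```bash
python3 -m inch '1 -0.5 0 0; 2.5 -1 0 0; 4 -1.5 0 0; 6 -2 0 0; 8 -2.5 0 0; 9 -3 0 0; 9 -3 0 0; 9 -3 0 0' 8.5; python3 -c "
from h import *
st();snap('wrist','w12');snap('top','t12')
for n,u,v,z in [('u1lab',293,156,.045),('u2lab',300,263,.035),('u1far',262,137,.045),('u1 tr',331,152,.045),('u1br',322,184,.045),('u1bl',254,170,.045)]: print(n,atz('w11',u,v,z).round(4))"
```

```text
clock: 17.3
tool_pos: [0.4328, 0.327, 0.2967]
eef_rot: [2.177, 2.264, -0.0]
wrist_force: [0.1, 1.1, 0.6]
opening: 0.0853
t 17.3 tcp [0.4328 0.327  0.2967] xax [-0.039  0.999 -0.   ] yax [0.999 0.039 0.   ] zax [ 0. -0. -1.] F [0.1 1.1 0.6] op 0.0853
u1lab [0.4309 0.2406 0.045 ]
u2lab [0.443  0.0793 0.035 ]
u1far [0.3912 0.2634 0.045 ]
u1 tr [0.4796 0.2478 0.045 ]
u1br [0.4699 0.2046 0.045 ]
u1bl [0.3802 0.2199 0.045 ]
```

View pics/w12.png

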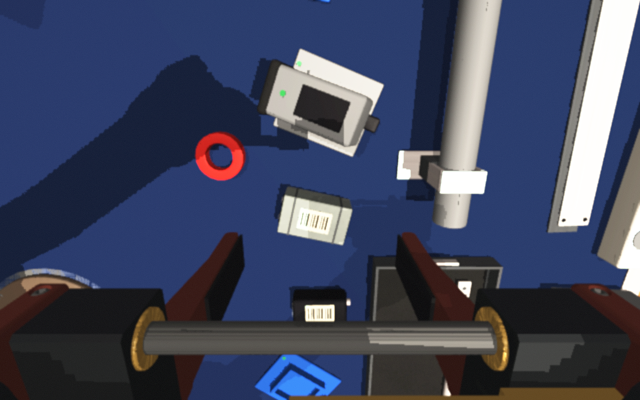

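```bash
python3 -c "
from h import *
crop('w12',250,30,400,170,'c12');crop('t12',180,180,260,250,'c13')"
```

```text
scale 4.285714285714286
scale 8.571428571428571
```

View pics/c12.png

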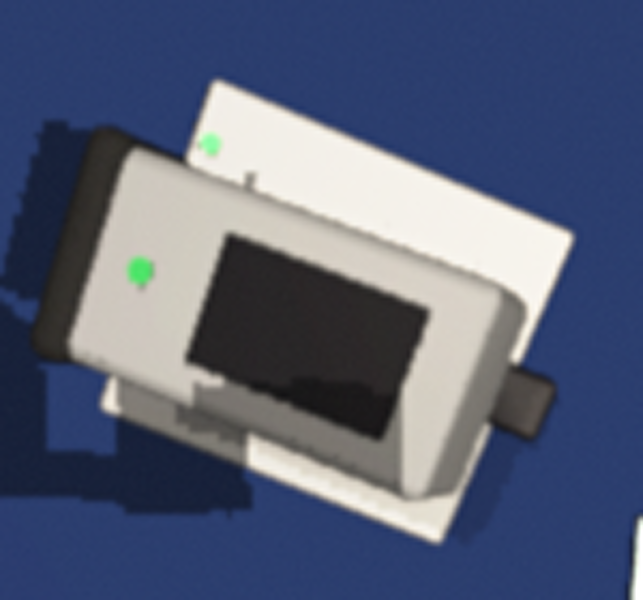

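View pics/c13.png

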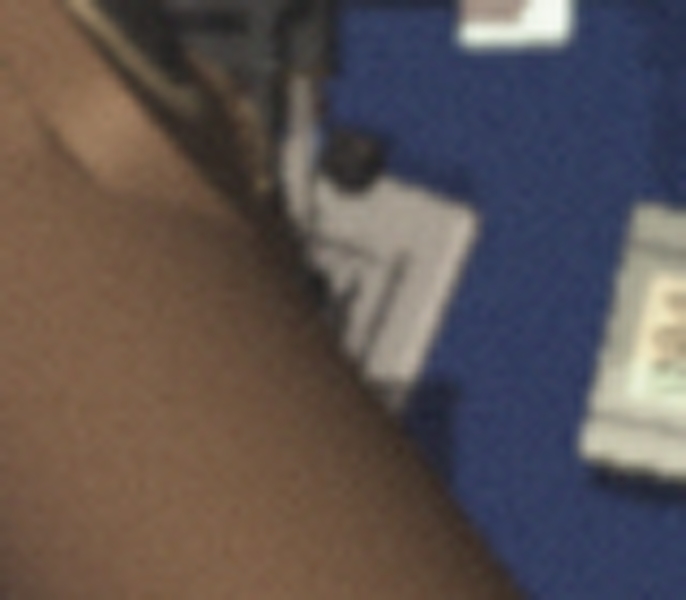

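```bash
cat > fit.py <<'E'
from h import *
from scipy.optimize import least_squares
f=lambda u,v:(250+u/4.28571,30+v/4.28571)
C=[f(*q) for q in [(213,80),(573,235),(440,543),(105,408)]]
for z in (.004,.008,.012):
    W=[atz('w12',*q,z)[:2] for q in C]
    print(z,'ctr',np.mean(W,0).round(4),'len',[round(np.linalg.norm(W[i]-W[(i+1)%4]),4) for i in range(4)],'yaw',[round(np.degrees(np.arctan2(*(W[b]-W[a])[::-1])),1) for a,b in [(0,1),(3,2)]])
# head: edges lines. unknown gx,gy,yaw. head-frame top face: x fwd/back, edges y=+-25,z=20; rear end x=50
a=np.radians(20)
def P(p,hx,hy,hz):
    # head frame: +x back, tilt nose down: back goes up
    x=hx*np.cos(a)-hz*np.sin(a); z=hx*np.sin(a)+hz*np.cos(a)
    c,s=np.cos(p[2]),np.sin(p[2])
    return np.array([p[0]+c*x-s*hy,p[1]+s*x+c*hy,.12+z])
def res(p):
    e=[]
    L={1:[(150,165),(300,212),(470,270)],-1:[(75,362),(230,420),(390,490)]}
    for s,pts in L.items():
        A=proj('w12',P(p,-45,s*.0,0) if 0 else P(p,-.045,s*.025,.02));B=proj('w12',P(p,.045,s*.025,.02))
        n=np.array([-(B-A)[1],(B-A)[0]]);n/=np.linalg.norm(n)
        e+=[n@(np.array(f(*q))-A) for q in pts]
    # rear top edge mid
    m=proj('w12',P(p,.05,0,.02)); e.append((m-np.array(f(460,392)))@np.array([.94,.34]))
    return e
s=least_squares(res,[.43,.36,-.35]);print(s.x,np.degrees(s.x[2]),np.round(s.fun,2))
E
python3 fit.py
```

```text
0.004 ctr [0.4417 0.3917] len [np.float64(0.1194), np.float64(0.1041), np.float64(0.1178), np.float64(0.1036)] yaw [np.float64(-19.5), np.float64(-19.7)]
0.008 ctr [0.4416 0.3919] len [np.float64(0.1183), np.float64(0.1032), np.float64(0.1168), np.float64(0.1027)] yaw [np.float64(-19.5), np.float64(-19.7)]
0.012 ctr [0.4415 0.3921] len [np.float64(0.1173), np.float64(0.1022), np.float64(0.1158), np.float64(0.1018)] yaw [np.float64(-19.5), np.float64(-19.7)]
[ 0.42704265  0.39613316 -0.2859717 ] -16.384971707992282 [ 1.94  0.92  0.8  -1.5  -2.07 -0.47  0.22]
```

```bash
python3 -c "
from h import *
go([.429,.396,.20],70.5); print(r.observe()['joint_pos'])"
```

```text
t 17.4 tcp [0.4329 0.3268 0.2968] xax [-0.039  0.999 -0.   ] yax [0.999 0.039 0.   ] zax [ 0. -0. -1.] F [-0.7  0.4 -0.4] op 0.0852
shift cm [ 6.93 -0.13  9.68]
turn -1.192 alt 1.95 j7 -0.67
[-0.83942485  0.21054729  0.12431884  1.70087614 -0.02721758  1.23170717
 -0.67002826]
```

```bash
python3 -m inch '1 0 0 -0.15; 2.5 0 0 -0.3; 4 0 1 -0.45; 5.5 -0.1 2 -0.6; 6.9 -0.1 3 -0.75; 6.9 -0.1 4 -0.9; 6.9 -0.1 5 -1.05; 6.9 -0.1 6 -1.19' 8.5; python3 -m inch '0 0 0.5 0; 0 0 1 0; 0 0 2 0; 0 0 3 0; 0 0 3.5 0; 0 0 3.5 0; 0 0 3.5 0; 0 0 3.5 0';python3 -c "
from h import *
go([.429,.396,.107],70.5);snap('wrist','w14');snap('side','s14');crop('s14',200,90,340,230,'c14')"
```

```text
clock: 18.4
tool_pos: [0.4292, 0.3959, 0.2364]
eef_rot: [0.527, 3.097, -0.0]
wrist_force: [0.7, 0.4, 0.1]
opening: 0.0849
clock: 19.4
tool_pos: [0.4289, 0.3966, 0.202]
eef_rot: [0.533, 3.096, 0.001]
wrist_force: [0.0, -0.7, 0.7]
opening: 0.0849
t 19.4 tcp [0.4289 0.3966 0.202 ] xax [-0.942  0.334 -0.   ] yax [0.334 0.942 0.001] zax [ 0.  0. -1.] F [ 0.  -0.7  0.7] op 0.0849
shift cm [-0.03 -0.06  9.5 ]
turn -0.001 alt 3.141 j7 0.37
scale 4.285714285714286
```

View pics/w14.png

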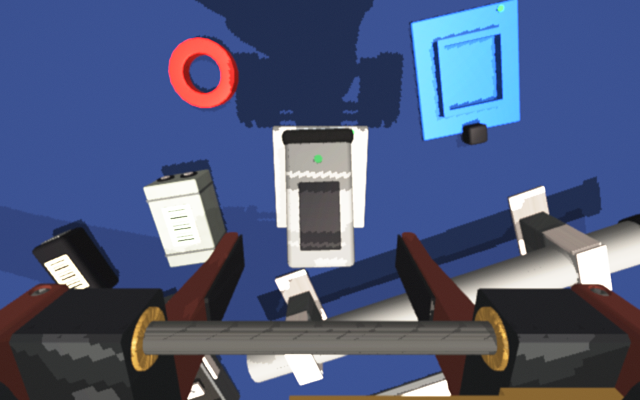

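View pics/c14.png

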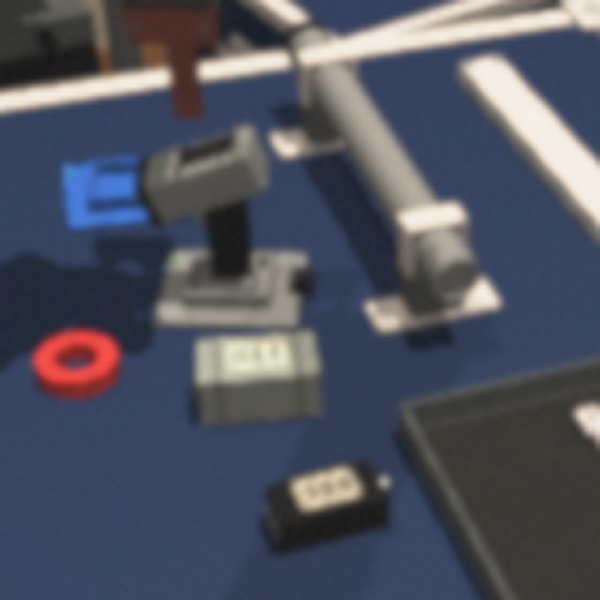

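```bash
python3 -m inch '0 0 1.5 0; 0 0 3.5 0; 0 0 5.5 0; 0 0 7.5 0; 0 0 9 0; 0 0 9.5 0; 0 0 9.5 0; 0 0 9.5 0' 8.5; python3 -m inch '0 0 0 0; 0 0 0 0; 0 0 0 0; 0 0 0 0; 0 0 0 0; 0 0 0 0; 0 0 0 0; 0 0 0 0' 3.5 15;python3 -c "
from h import *
go([.429,.396,.107],70.5);snap('wrist','w15')"
```

```text
clock: 20.5
tool_pos: [0.4291, 0.3969, 0.1074]
eef_rot: [0.533, 3.095, 0.002]
wrist_force: [0.2, 0.2, -0.4]
opening: 0.0846
clock: 21.5
tool_pos: [0.4288, 0.3965, 0.1067]
eef_rot: [0.533, 3.096, 0.0]
wrist_force: [-0.5, -0.2, 1.7]
opening: 0.0503
t 21.5 tcp [0.4288 0.3965 0.1067] xax [-0.943  0.334 -0.   ] yax [0.334 0.943 0.   ] zax [ 0.  0. -1.] F [-0.5 -0.2  1.7] op 0.0503
shift cm [-0.04 -0.04 -0.03]
turn -0.0 alt 3.141 j7 0.36
```

View pics/w15.png

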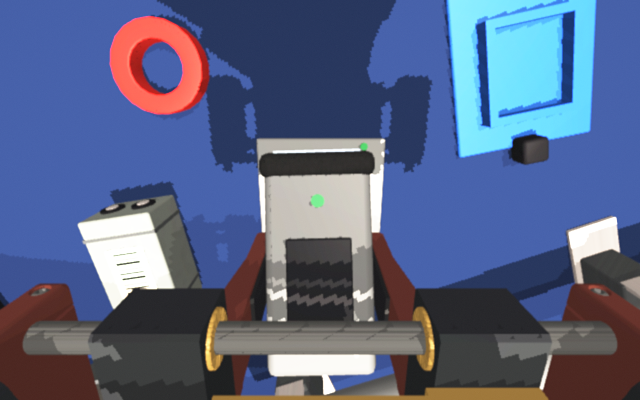

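```bash
python3 -m inch '0 0 -0.2 0; 0 0 -0.4 0; 0.5 0 -0.4 0; 1 0 -0.42 0; 1.5 0 -0.45 0; 2 0 -0.46 0; 2.4 0 -0.47 0; 2.4 0 -0.47 0' - 15;python3 -c "
from h import *
st();snap('wrist','w16');snap('side','s16');crop('s16',200,60,360,200,'c16')"
```

```text
clock: 22.55
tool_pos: [0.4054, 0.4048, 0.1113]
eef_rot: [-0.532, -3.096, 0.0]
wrist_force: [0.7, -0.6, -1.2]
opening: 0.0502
t 22.55 tcp [0.4054 0.4048 0.1113] xax [-0.943  0.334  0.001] yax [ 0.334  0.943 -0.   ] zax [-0.001  0.    -1.   ] F [ 0.7 -0.6 -1.2] op 0.0502
scale 4.285714285714286
```

View pics/c16.png

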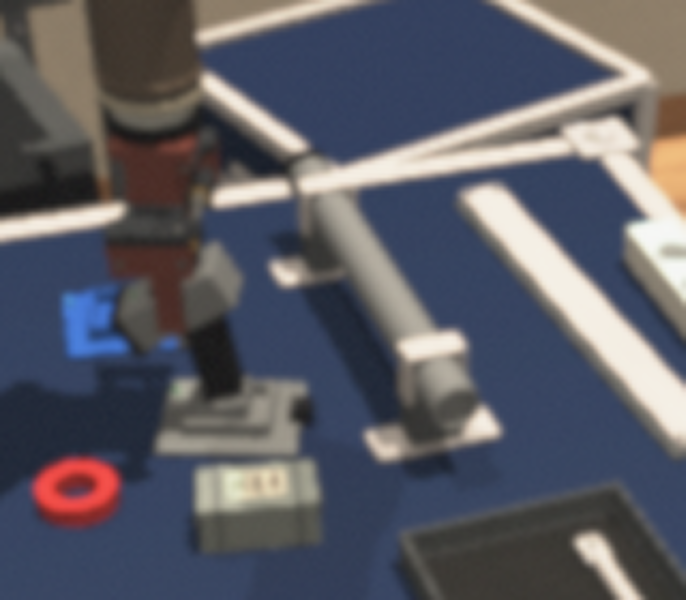

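View pics/w16.png

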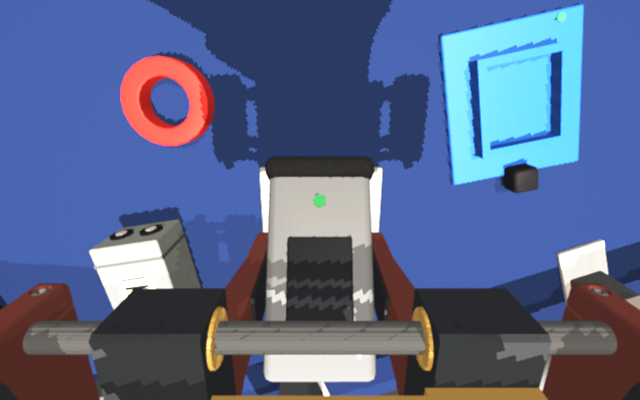

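```bash
python3 -m inch '0.6 0 0.05 0; 1.2 0 0.15 0; 1.8 0 0.27 0; 2.4 0 0.42 0; 3 0 0.6 0; 3.6 0 0.81 0; 4.2 0 1.1 0; 4.8 0 1.42 0' - 15;python3 -c "
from h import *
st();snap('wrist','w17');snap('side','s17');crop('s17',200,60,360,200,'c17')"
```

```text
clock: 23.65
tool_pos: [0.3605, 0.4209, 0.097]
eef_rot: [0.533, 3.096, 0.001]
wrist_force: [2.4, -0.8, 1.2]
opening: 0.0502
t 23.65 tcp [0.3605 0.4209 0.097 ] xax [-0.943  0.334  0.   ] yax [0.334 0.943 0.   ] zax [ 0.  0. -1.] F [ 2.4 -0.8  1.2] op 0.0502
scale 4.285714285714286
```

View pics/c17.png

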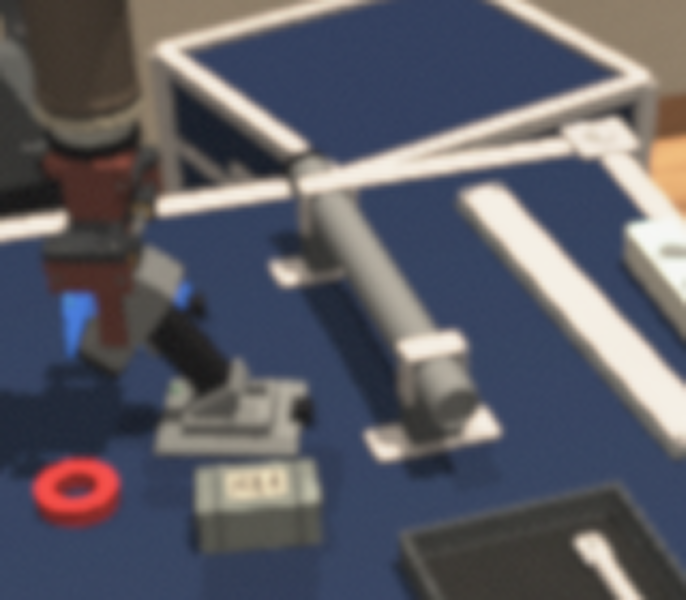

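View pics/w17.png

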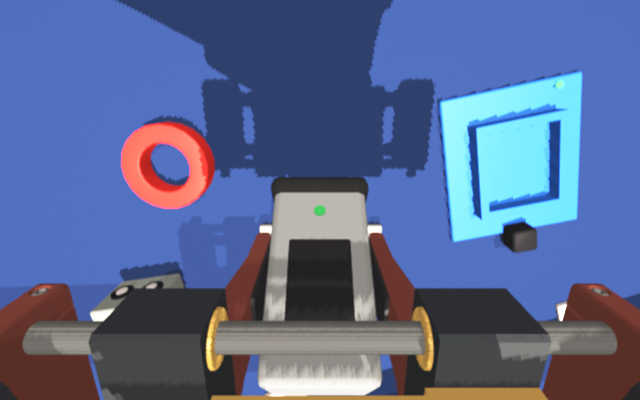

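```bash
python3 -m inch '0 0 0 0; 0 0 0 0; -0.1 0 -0.3 0; -0.3 0 -1 0; -0.5 0 -3 0; -0.5 0 -6 0; -0.5 0 -9 0; -0.5 0 -12 0' - 40;python3 -c "
from h import *
st();snap('wrist','w18');snap('side','s18');snap('top','t18');crop('s18',160,20,320,160,'c18');crop('w18',240,150,400,270,'c18w')"
```

```text
clock: 24.75
tool_pos: [0.3657, 0.4187, 0.2187]
eef_rot: [0.533, 3.096, 0.001]
wrist_force: [1.1, 0.6, -1.3]
opening: 0.0496
t 24.75 tcp [0.3657 0.4187 0.2187] xax [-0.942  0.335 -0.   ] yax [0.335 0.942 0.   ] zax [ 0.  0. -1.] F [ 1.1  0.6 -1.3] op 0.0496
scale 4.285714285714286
scale 5.0
```

View pics/c18.png

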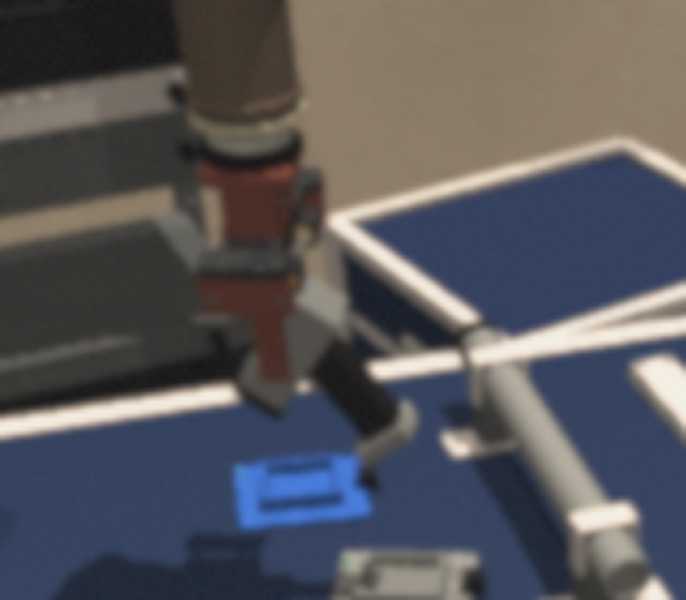

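View pics/c18w.png

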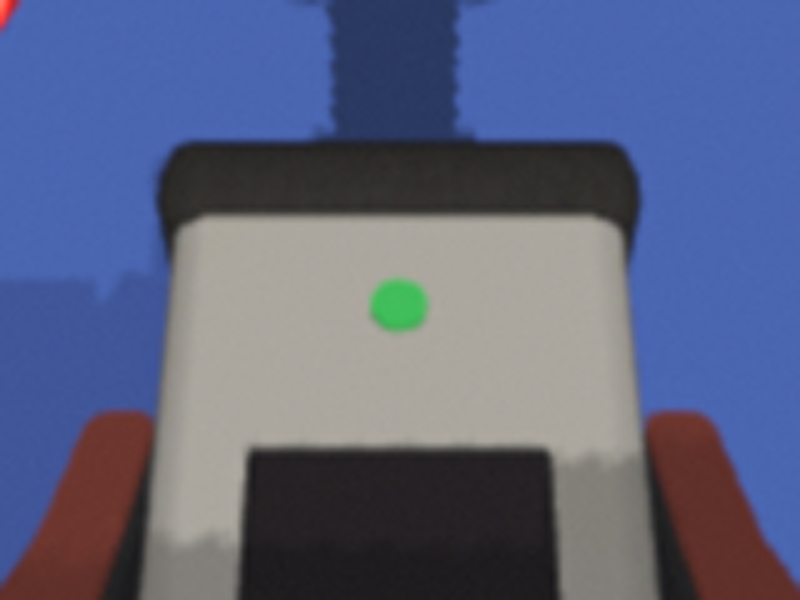

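```bash
python3 -c "
from h import *
crop('w15',240,130,400,250,'c15w')"
```

```text
scale 5.0
```

View pics/c15w.png

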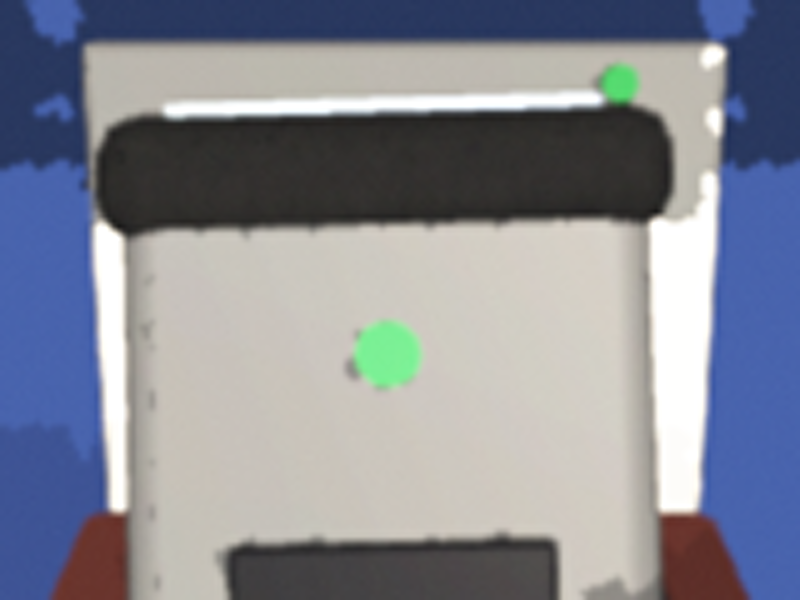

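```bash
cat > pitch.py <<'E'
from h import *
from scipy.optimize import least_squares
# tool frame of camera at w15/w18: use hand-eye from w18
def HE(tag,tcp):
    T=np.load(f'pics/{tag}.npz')['T']
    X=np.array([-.9425,.3345,0]);Y=np.array([.3345,.9425,0]);Z=np.array([0,0,-1.])
    Rt=np.stack([X,Y,Z],1); return Rt.T@T[:3,:3],Rt.T@(T[:3,3]-tcp),np.load(f'pics/{tag}.npz')['K']
h15=HE('w15',np.array([.4288,.3965,.1067]));h18=HE('w18',np.array([.3657,.4187,.2187]))
print(h15[1],h18[1])
def pr(h,p): 
    c=h[0].T@(p-h[1]); q=h[2]@c; return q[:2]/q[2],c[2]
def pt(l,phi,dx,dz,top=.02):  # l forward distance along head; tool x fwd, tool z down
    a=np.radians(20)+phi
    return np.array([dx+l*np.cos(a)+top*np.sin(a),0,dz+l*np.sin(a)-top*np.cos(a)])
rows15=[200.8,238.6,175];rows18=[211,240.4,192.6]
def res(p,dx0=0,dz0=-.0133):
    L=p[:3];phi,dx,dz=p[3:]
    e=[pr(h15,pt(l,0,dx0,dz0))[0][1]-v for l,v in zip(L,rows15)]
    e+=[pr(h18,pt(l,phi,dx,dz))[0][1]-v for l,v in zip(L,rows18)]
    z15=pr(h15,pt(L[1],0,dx0,dz0))[1];z18=pr(h18,pt(L[1],phi,dx,dz))[1]
    e.append((z18/z15-65.6/61.6)*300)
    # weak prior: pivot at pad centre (0,-.019)
    o=np.array([dx0,dz0+.019]);c,s=np.cos(phi),np.sin(phi)
    q=np.array([c*o[0]-s*o[1],s*o[0]+c*o[1]])+[0,-.019]
    e+=list((np.array([dx,dz])-q)/.003)
    return e
for dx0 in(-.003,0,.003):
    s=least_squares(res,[.03,.01,.045,.6,0,-.0133],args=(dx0,));print(dx0,s.x.round(4),'phi',np.degrees(s.x[3]).round(1),np.round(s.fun,2))
E
python3 pitch.py
```

```text
[ 0.08447169 -0.00023782 -0.16222738] [ 0.08441855 -0.00027325 -0.16223481]
-0.003 [ 0.0339  0.0165  0.0459  0.6077 -0.0115 -0.0198] phi 34.8 [ 0.13  0.15  0.04 -0.18 -0.14 -0.06  0.07 -1.93 -1.26]
0 [ 0.0311  0.0138  0.043   0.6051 -0.0095 -0.0185] phi 34.7 [ 0.14  0.15  0.07 -0.2  -0.12 -0.1   0.09 -2.08 -1.4 ]
0.003 [ 0.0282  0.0111  0.0401  0.6021 -0.0074 -0.0172] phi 34.5 [ 0.15  0.13  0.1  -0.21 -0.1  -0.14  0.1  -2.23 -1.54]
```

```bash
python3 -c "
from h import *
crop('t18',270,120,470,230,'c19',4)
print([proj('w18',[0,0,0])][0])"
```

```text
scale 4
[-193.49420958  -34.70576666]
```

View pics/c19.png

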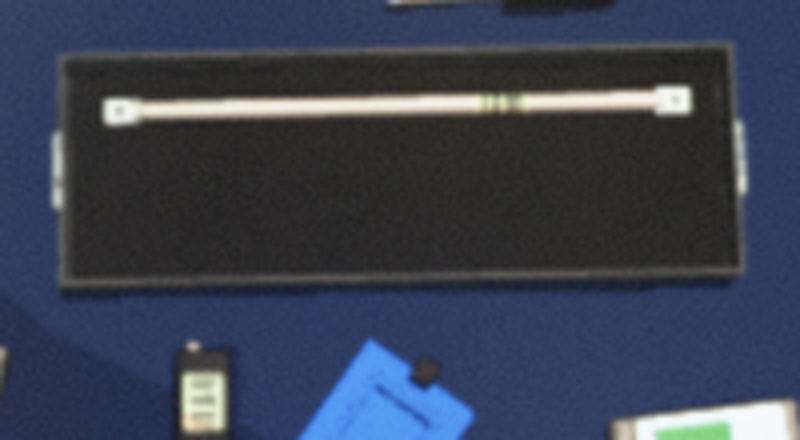

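```bash
python3 -c "
from h import *
f=lambda u,v:(270+u/4,120+v/4)
a=atz('t18',*f(102,111),.011);b=atz('t18',*f(692,100),.011);l=atz('t18',*f(501,102),.018);m=(a+b)/2
print(a,b,np.linalg.norm(a-b),'mid',m,'label',l, 'pred', m+(b-a)/np.linalg.norm(b-a)*.085)
L=np.array([.684,-.19,.011]);
az=np.radians(90); bd=np.array([np.cos(az),np.sin(az),0])
go(L-.093*bd+[0,0,.123],0)"
```

```text
[0.66854873 0.13255935 0.011     ] [ 0.68663813 -0.35189449  0.011     ] 0.48479145409886865 mid [ 0.67759343 -0.10966757  0.011     ] label [ 0.68043823 -0.19396236  0.018     ] pred [ 0.6807651  -0.19460837  0.011     ]
t 24.9 tcp [0.3663 0.4195 0.2189] xax [-0.942  0.335 -0.001] yax [0.335 0.942 0.004] zax [ 0.002  0.003 -1.   ] F [ 0.1 -0.1 -1.9] op 0.0497
shift cm [-53.43 -55.61   8.36]
turn 1.23 alt -1.912 j7 0.26
```

```bash
python3 -m inch '-2 -2 -2 0.05; -6 -6 -4 0.15; -10 -11 -4 0.3; -15 -16 -4 0.45; -20 -21 -4 0.6; -25 -26 -4 0.75; -29 -30 -4 0.85; -31 -32 -4 0.9' - 40; python3 -c "
from h import *
snap('top','t20');go([.681,-.2875,.20],0)"
```

```text
clock: 25.9
tool_pos: [0.5508, 0.0093, 0.2569]
eef_rot: [-1.835, -2.55, 0.002]
wrist_force: [0.4, 0.6, -2.0]
opening: 0.0499
t 25.95 tcp [0.5527 0.0026 0.2571] xax [-0.31   0.951 -0.005] yax [ 0.951  0.31  -0.   ] zax [ 0.001 -0.005 -1.   ] F [ 1.9 -5.9 -1.1] op 0.0501
shift cm [-31.53   3.2    5.86]
turn 0.316 alt -2.826 j7 0.3
```

View pics/t20.png

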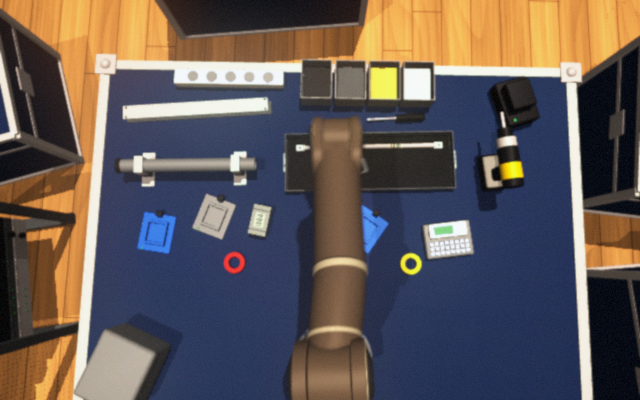

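```bash
python3 -m inch '-4 0.5 0 0.05; -9 1 0 0.1; -14 1.5 0 0.15; -19 2 1 0.2; -24 2.5 2.5 0.26; -28 3 4 0.32; -31 3.2 5 0.32; -31 3.2 5.6 0.32' - 40; python3 -c "
from h import *
go([.681,-.2875,.134],0);snap('wrist','w21');snap('side','s21')
print(proj('w21',[.681,-.1945,.011]))"
```

```text
clock: 26.95
tool_pos: [0.6797, -0.2732, 0.1991]
eef_rot: [-2.215, -2.226, 0.005]
wrist_force: [-0.4, 0.7, -1.8]
opening: 0.0496
t 26.95 tcp [ 0.6797 -0.2732  0.1991] xax [-0.005  1.    -0.001] yax [ 1.     0.005 -0.003] zax [-0.003 -0.001 -1.   ] F [-0.4  0.7 -1.8] op 0.0496
shift cm [-1.42  0.15  6.52]
turn 0.005 alt -3.137 j7 0.51
[321.53715031  95.47944142]
```

View pics/w21.png

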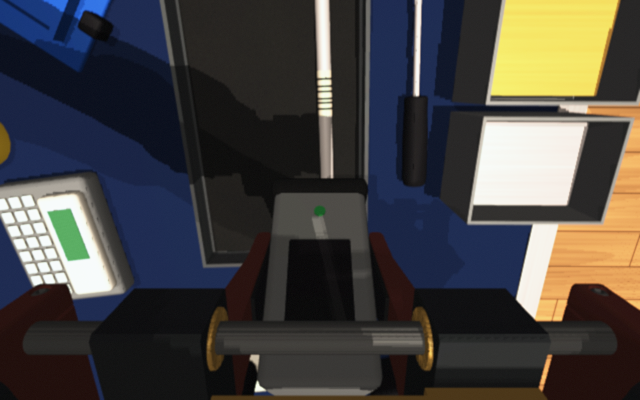

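View pics/s21.png

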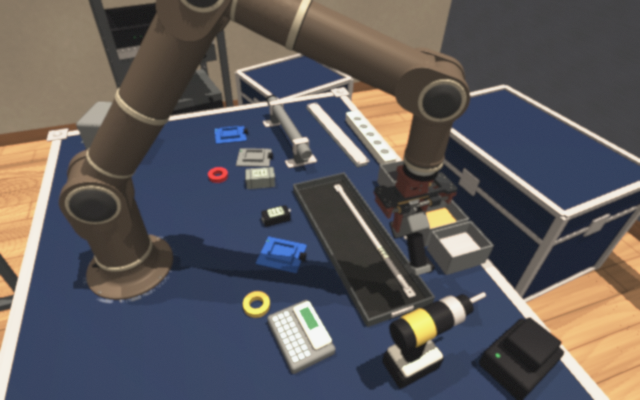

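```bash
python3 -m inch '-0.4 0.1 1.5 0; -1 0.2 3 0; -1.4 0.3 4.5 0; -1.4 0.3 5.5 0; -1.4 0.3 6.3 0; -1.4 0.3 6.5 0; -1.4 0.3 6.5 0; -1.4 0.3 6.5 0' - 40; python3 -c "
from h import *
o,Rm=st();snap('wrist','w22');snap('side','s22')
from h import *
c=o['tool_pos']+Rm@np.array([-.0085,0,-.018]); w=np.array([.583,0,.812]); d=Rm@w
L=np.array([.682,-.1945,.011]); v=L-c; print('dist from window',v@d-.054,'off',v-(v@d)*d)
print(proj('w22',L)); crop('s22',340,120,500,320,'c22')"
```

```text
clock: 28.05
tool_pos: [0.685, -0.2833, 0.1368]
eef_rot: [2.21, 2.232, 0.001]
wrist_force: [0.5, -0.3, -1.4]
opening: 0.0498
t 28.05 tcp [ 0.685  -0.2833  0.1368] xax [-0.01  1.   -0.  ] yax [1.    0.01  0.001] zax [ 0.001 -0.    -1.   ] F [ 0.5 -0.3 -1.4] op 0.0498
dist from window 0.11945761403359062 off [-0.00214201 -0.00380452 -0.00287989]
[316.58567387  84.47131697]
scale 3.0
```

View pics/w22.png

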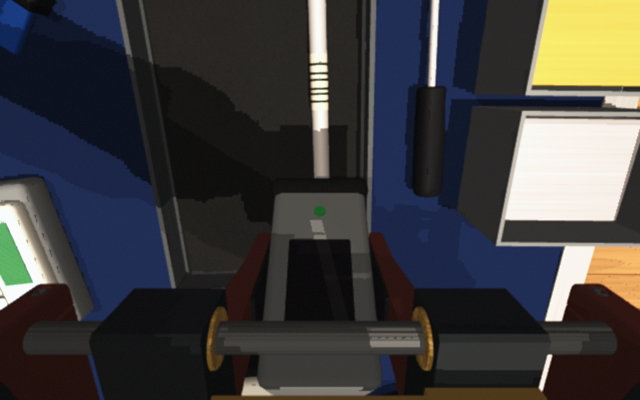

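View pics/c22.png

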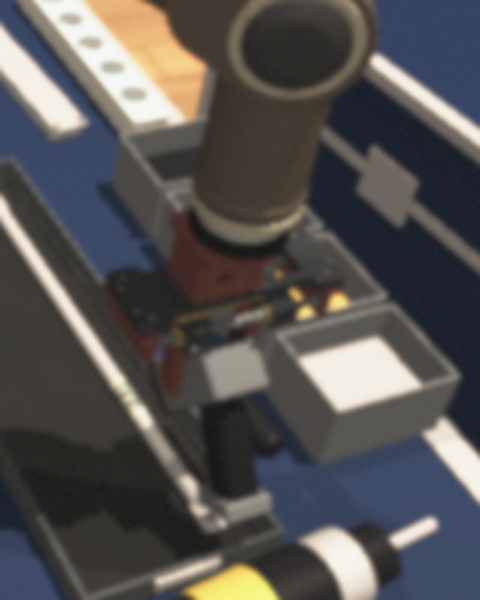

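```bash
Z='0 0 0 0; 0 0 0 0; 0 0 0 0; 0 0 0 0; 0 0 0 0; 0 0 0 0; 0 0 0 0; 0 0 0 0'; python3 -m inch '0 0 0 0; 0 0 0 0; 0 0 0 0; 0 0 0 0; 0 0 0 0; 0 0 0 0; 0 0 0 0; 0 0 0 0' >/dev/null; python3 -m inch '0.8 0 0 0; 0.8 0 0 0; 0.8 0 0 0; 0.8 0 0 0; 0.8 0 0 0; 0.8 0 0 0; 0.8 0 0 0; 0.8 0 0 0' >/dev/null;python3 -m inch '0 0 0 0; 0 0 0 0; 0 0 0 0; 0 0 0 0; -1.6 0 0 0; -1.6 0 0 0; -1.6 0 0 0; -1.6 0 0 0' ; python3 -m inch '0 0 0 0; 0 0 0 0; 0 0 0 0; 0 0 0 0; 0 0 0 0; 0 0 0 0; 0 0 0 0; 0 0 -1 0'; python3 -c "
from h import *
snap('top','t23');crop('t23',180,180,340,260,'c23')
az=np.radians(120); bd=np.array([np.cos(az),np.sin(az),0]);L=np.array([.431,.2406,.045])
go(L-.093*bd+[0,0,.123+.06],30)"
```

```text
clock: 31.15
tool_pos: [0.6848, -0.2909, 0.1361]
eef_rot: [-2.21, -2.233, -0.0]
wrist_force: [0.4, 0.7, -2.6]
opening: 0.0502
clock: 32.15
tool_pos: [0.6843, -0.2909, 0.1456]
eef_rot: [-2.209, -2.231, 0.001]
wrist_force: [0.1, 0.1, -1.8]
opening: 0.0496
scale 5.0
t 32.2 tcp [ 0.6852 -0.2915  0.148 ] xax [-0.01   1.    -0.001] yax [1.    0.01  0.001] zax [ 0.001 -0.    -1.   ] F [ 1.2 -0.4 -0.6] op 0.0502
shift cm [ 45.35 -20.31  -8.05]
turn -0.514 alt 2.628 j7 0.55
```

View pics/c23.png

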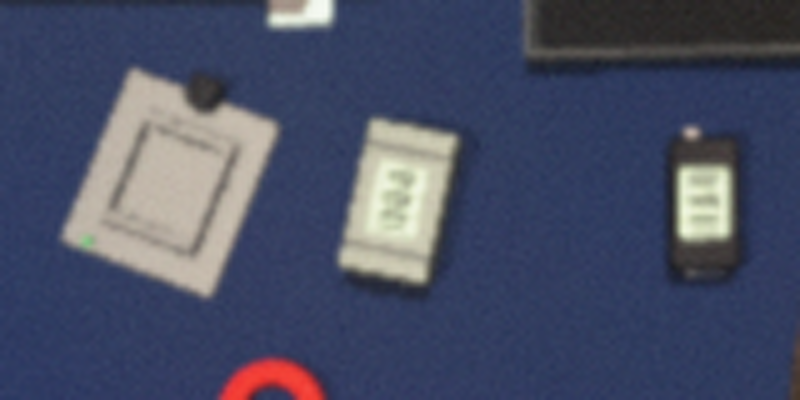

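```bash
python3 -c "
from h import *
f=lambda u,v:(180+u/5,180+v/5)
for n,u,v,z in [('u1',398,198,.045),('u2',704,202,.035),('u2a',690,140,.035),('u2b',690,270,.035),('dockc',175,187,.02),('dk',132,70,.012),('dk',278,124,.012),('dk',210,297,.012),('dk',63,239,.012)]: print(n,atz('t23',*f(u,v),z).round(4))"
```

```text
u1 [0.4277 0.2373 0.045 ]
u2 [0.4295 0.0447 0.035 ]
u2a [0.4688 0.0543 0.035 ]
u2b [0.3863 0.0527 0.035 ]
dockc [0.434  0.3838 0.02  ]
dk [0.51   0.4171 0.012 ]
dk [0.4766 0.321  0.012 ]
dk [0.3645 0.3598 0.012 ]
dk [0.3999 0.4559 0.012 ]
```

```bash
python3 -m inch '0 0 -4 0; 3 -1 -7 -0.05; 8 -3.5 -8 -0.1; 13 -6 -8 -0.2; 19 -8.5 -8 -0.3; 25 -11 -8 -0.4; 31 -14 -8 -0.5; 37 -16.5 -8 -0.514' - 40; python3 -c "
from h import *
go([.4755,.1585,.168],30)"
```

```text
clock: 33.2
tool_pos: [0.5202, 0.0675, 0.2272]
eef_rot: [1.568, 2.721, 0.002]
wrist_force: [2.1, 1.9, -1.7]
opening: 0.0498
t 33.2 tcp [0.5202 0.0675 0.2272] xax [-0.501  0.865 -0.   ] yax [0.865 0.501 0.002] zax [ 0.002  0.001 -1.   ] F [ 2.1  1.9 -1.7] op 0.0498
shift cm [10.11  0.68  5.92]
turn 0.002 alt -3.14 j7 0.37
```

```bash
python3 -m inch '2 0.2 1 0; 5 0.3 2.5 0; 8 0.3 4 0; 9.7 0.3 5.2 0; 9.8 0.3 5.9 0; 9.8 0.3 5.9 0; 9.8 0.3 5.9 0; 9.8 0.3 5.9 0' - 40; cat > chk.py <<'E'
import sys
from h import *
tag=sys.argv[1];L=np.array([float(x) for x in sys.argv[2:5]])
o,Rm=st();snap('wrist',tag)
c=o['tool_pos']+Rm@np.array([-.0085,0,-.018]); d=Rm@np.array([.583,0,.812])
v=L-c; e=v-(v@d)*d
print('dist',(v@d-.054).round(4),'off along toolx-up / tooly',np.round(Rm.T@e,4)); print('pred px',proj(tag,L).round(1))
E
python3 chk.py w24 .429 .239 .045
```

```text
clock: 34.2
tool_pos: [0.4751, 0.1518, 0.1676]
eef_rot: [1.572, 2.72, 0.001]
wrist_force: [-0.0, 0.5, -1.7]
opening: 0.05
t 34.2 tcp [0.4751 0.1518 0.1676] xax [-0.499  0.866 -0.   ] yax [0.866 0.499 0.001] zax [ 0.001  0.    -1.   ] F [-0.   0.5 -1.7] op 0.05
dist 0.1225 off along toolx-up / tooly [ 0.0042  0.0035 -0.0028]
pred px [323.8  71.9]
```

View pics/w24.png

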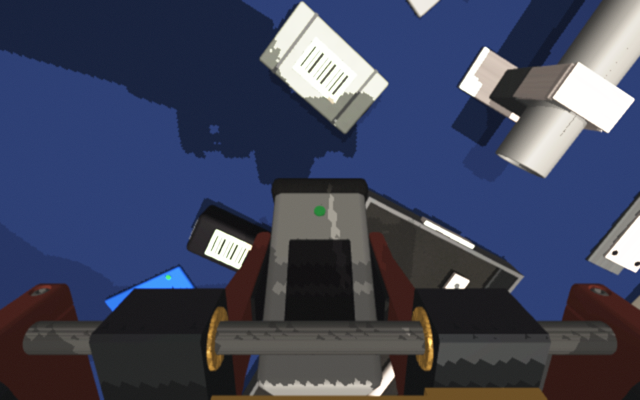

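```bash
python3 -m inch '0.8 0.4 0 0; 0.8 0.4 0 0; 0.8 0.4 0 0; 0.8 0.4 0 0; 0.8 0.4 0 0; 0.8 0.4 0 0; 0.8 0.4 0 0; 0.8 0.4 0 0' ; python3 chk.py w25 .429 .239 .045; python3 -m inch '0 0 0 0; 0 0 0 0; 0 0 0 0; 0 0 0 0; 0 0 0 0; 0 0 0 0; 0 0 0 0; 0.6 0 0 0' >/dev/null; python3 -m inch '0 0 0 0; 0 0 0 0; 0 0 0 0; 0 0 0 0; 0 0 0 0; 0 0 0 0; 0 0 0 0; -1.4 0 0 0' >/dev/null; python3 -m inch '0 0 0 0; 0 0 0 0; 0 0 0 0; 0 0 0 0; 0 0 0 0; 0 0 0 0; 0 0 0 0; 0 0 0 0'; python3 -c "
from h import *
snap('top','t26');crop('t26',180,180,340,260,'c26')"
```

```text
clock: 35.25
tool_pos: [0.4739, 0.1613, 0.1672]
eef_rot: [1.57, 2.721, 0.0]
wrist_force: [0.5, -1.4, -1.7]
opening: 0.0497
t 35.25 tcp [0.4739 0.1613 0.1672] xax [-0.5    0.866  0.   ] yax [0.866 0.5   0.   ] zax [ 0.  0. -1.] F [ 0.5 -1.4 -1.7] op 0.0497
dist 0.1171 off along toolx-up / tooly [-0.0015 -0.0001  0.0012]
pred px [319.5  83.3]
clock: 38.3
tool_pos: [0.4779, 0.1545, 0.1672]
eef_rot: [1.57, 2.721, 0.0]
wrist_force: [0.1, 0.7, -1.7]
opening: 0.0499
scale 5.0
```

View pics/w25.png

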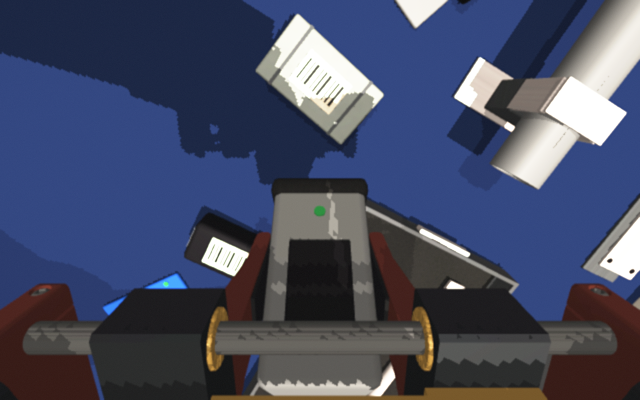

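View pics/c26.png

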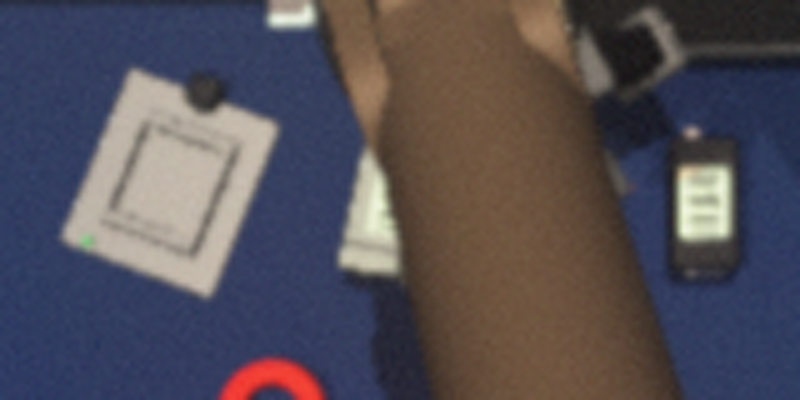

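```bash
python3 -c "
from h import *
go([.4775,-.0345,.158],30)"; python3 -m inch '-1 -0.5 -2 0; -4 -2.5 -3 0; -8 -4.5 -3 0; -12 -7 -2 0; -16 -9 0 0; -16.4 -9.5 0.9 0; -16.4 -9.5 0.9 0; -16.4 -9.5 0.9 0'; python3 chk.py w27 .431 .046 .035
```

```text
t 38.35 tcp [0.4779 0.1545 0.1672] xax [-0.5    0.866  0.   ] yax [0.866 0.5   0.   ] zax [-0.  0. -1.] F [-0.3  0.2 -2.4] op 0.05
shift cm [-16.34  -9.49   0.91]
turn 0.0 alt -3.141 j7 0.17
clock: 39.35
tool_pos: [0.4782, -0.0337, 0.1585]
eef_rot: [1.568, 2.722, 0.001]
wrist_force: [-0.1, 1.1, -1.3]
opening: 0.0499
t 39.35 tcp [ 0.4782 -0.0337  0.1585] xax [-0.502  0.865  0.   ] yax [0.865 0.502 0.001] zax [ 0.001  0.001 -1.   ] F [-0.1  1.1 -1.3] op 0.0499
dist 0.1199 off along toolx-up / tooly [-0.0003 -0.0009  0.0004]
pred px [318.5  79.7]
```

View pics/w27.png

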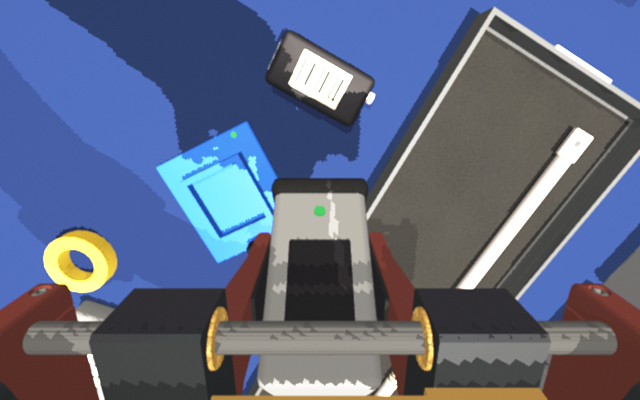

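```bash
python3 -m inch '0 0 0 0; 0 0 0 0; 0 0 0 0; 0 0 0 0; 0 0 0 0; 0 0 0 0; 0 0 0 0; 0 0 0 0' >/dev/null;  python3 -m inch '0.7 0 0 0; 0.7 0 0 0; 0.7 0 0 0; 0.7 0 0 0; 0.7 0 0 0; 0.7 0 0 0; 0.7 0 0 0; 0.7 0 0 0' >/dev/null; python3 -m inch '-1.4 0 0 0; -1.4 0 0 0; -1.4 0 0 0; -1.4 0 0 0; -1.4 0 0 0; -1.4 0 0 0; -1.4 0 0 0; -1.4 0 0 0' > /dev/null; python3 -m inch '0.7 0 0 0; 0.7 0 0 0; 0.7 0 0 0; 0.7 0 0 0; 0.7 0 0 0; 0.7 0 0 0; 0.7 0 0 0; 0.7 0 0 0';  python3 -c "
from h import *
snap('top','t28');snap('side','s28');go([.3605+.004,.4195,.23],70.5)"
```

```text
clock: 43.4
tool_pos: [0.4777, -0.0351, 0.1581]
eef_rot: [-1.57, -2.721, -0.0]
wrist_force: [-0.7, -0.1, -1.3]
opening: 0.05
t 43.5 tcp [ 0.4777 -0.0351  0.1581] xax [-0.5    0.866  0.   ] yax [0.866 0.5   0.   ] zax [ 0.  0. -1.] F [-0.9 -0.3 -2. ] op 0.0499
shift cm [45.02 12.94 -7.18]
turn -0.707 alt 2.435 j7 0.59
```

View pics/t28.png

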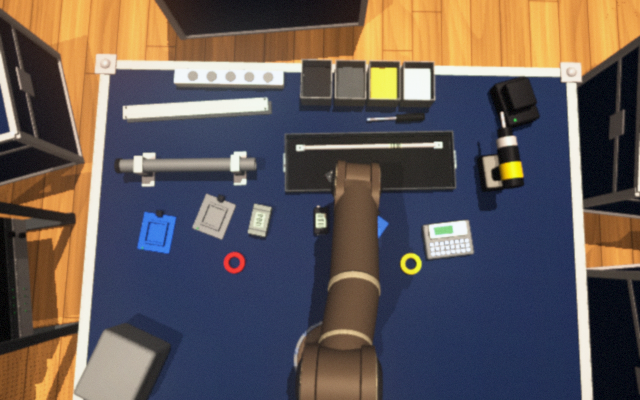

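View pics/s28.png

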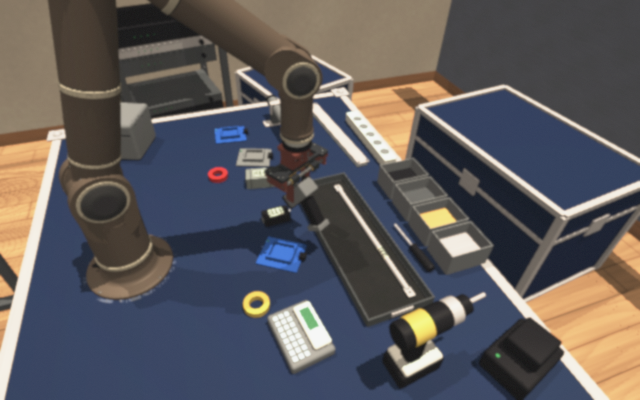

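```bash
python3 -c "
from h import *
go([.45,.40,.22],91.6)"
```

```text
t 43.5 tcp [ 0.4777 -0.0351  0.1581] xax [-0.5    0.866  0.   ] yax [0.866 0.5   0.   ] zax [ 0.  0. -1.] F [-0.9 -0.3 -2. ] op 0.0499
shift cm [39.06 19.37 -6.18]
turn -1.075 alt 2.067 j7 0.59
```

```bash
python3 -m inch '0 0 -3 0; 2 1 -6 -0.1; 6 3 -6.5 -0.25; 11 5.5 -6.5 -0.4; 16 8 -6.5 -0.55; 21 10.5 -6.5 -0.7; 26 13 -6.5 -0.85; 31 15.5 -6.5 -1' - 40; python3 -c "
from h import *
go([.45,.40,.18],91.6)"
```

```text
clock: 44.5
tool_pos: [0.4566, 0.3126, 0.2232]
eef_rot: [0.066, 3.141, 0.0]
wrist_force: [-0.0, -0.4, -2.5]
opening: 0.0498
t 44.5 tcp [0.4566 0.3126 0.2232] xax [-0.999  0.042 -0.   ] yax [0.042 0.999 0.   ] zax [ 0.  0. -1.] F [-0.  -0.4 -2.5] op 0.0498
shift cm [1.03 8.71 4.32]
turn -0.07 alt 3.072 j7 0.83
```

```bash
python3 -m inch '0.5 2 0 -0.07; 1 4 0 -0.07; 1 6 0 -0.07; 1 8 0 -0.07; 1 8 2.5 -0.07; 1 8 5 -0.07; 1 8 7.5 -0.07; 1 8 9.5 -0.07' - 40; python3 -c "
from h import *
go([.474,.40,.125],91.6);snap('side','s30');crop('s30',180,60,340,200,'c30')"
```

```text
clock: 45.5
tool_pos: [0.451, 0.3912, 0.1271]
eef_rot: [0.034, -3.141, 0.001]
wrist_force: [-0.1, 0.3, -2.0]
opening: 0.0498
t 45.5 tcp [0.451  0.3912 0.1271] xax [-1.    -0.022  0.   ] yax [-0.022  1.    -0.001] zax [-0.    -0.001 -1.   ] F [-0.1  0.3 -2. ] op 0.0498
shift cm [-2.32  0.83  0.21]
turn -0.006 alt 3.135 j7 0.76
scale 4.285714285714286
```

View pics/c30.png

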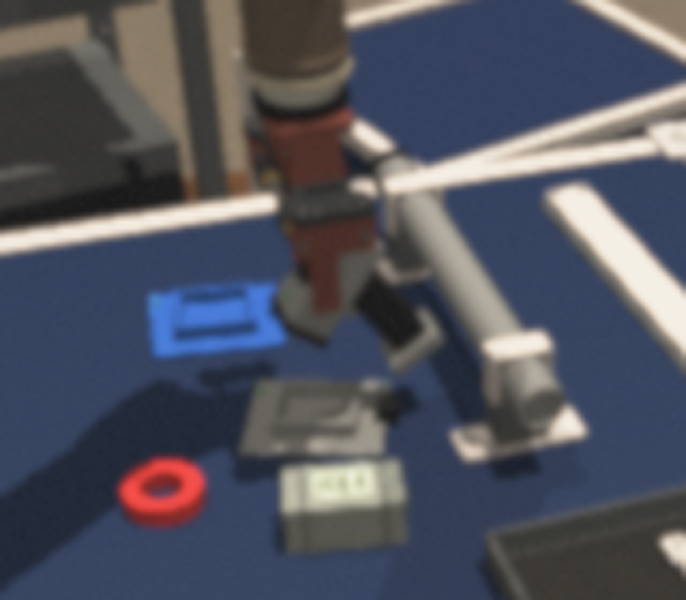

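```bash
python3 -m inch '-0.8 0 0 0; -1.6 0 0 0; -2.4 0 0 0; -3 0 -0.2 0; -3.6 0 -0.5 0; -4.2 0 -0.7 0; -4.8 0 -1 0; -5.4 0 -1.2 0' - 12; python3 -c "
from h import *
st();snap('side','s31');crop('s31',180,60,340,200,'c31');snap('wrist','w31')"
```

```text
clock: 46.55
tool_pos: [0.5054, 0.3923, 0.1403]
eef_rot: [-0.036, 3.141, 0.0]
wrist_force: [-1.8, 0.1, -2.3]
opening: 0.0503
t 46.55 tcp [0.5054 0.3923 0.1403] xax [-1.    -0.023 -0.001] yax [-0.023  1.    -0.   ] zax [ 0.001  0.    -1.   ] F [-1.8  0.1 -2.3] op 0.0503
scale 4.285714285714286
```

View pics/c31.png

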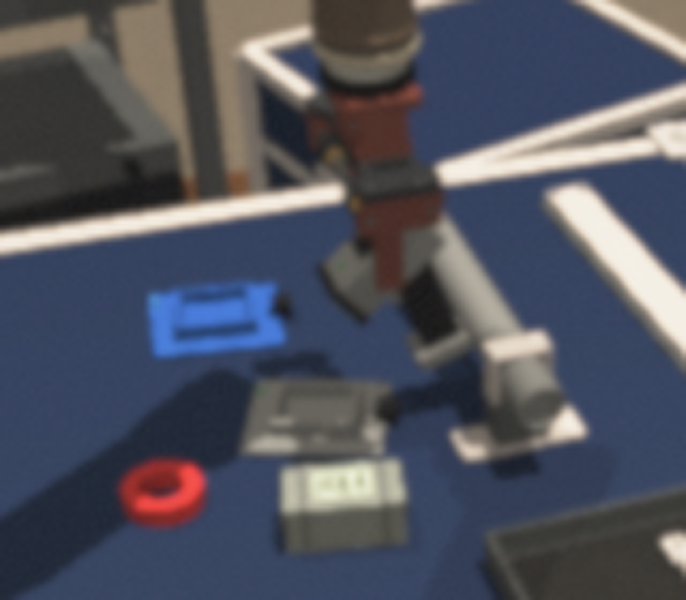

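View pics/w31.png

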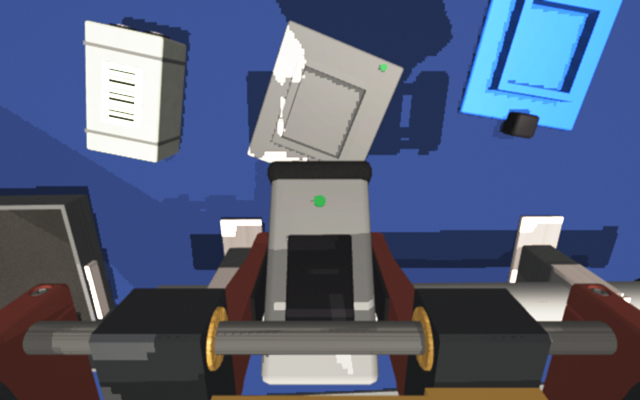

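```bash
python3 -m inch '-0.4 0 -0.2 0; -0.8 0 -0.4 0; -1.2 0 -0.5 0; -1.6 0 -0.6 0; -2 0 -0.7 0; -2.4 0 -0.8 0; -2.4 0 -0.8 0; -2.4 0 -0.8 0' - 12; python3 -c "
from h import *
st();snap('side','s32');crop('s32',180,60,340,200,'c32');snap('wrist','w32')"
```

```text
clock: 47.65
tool_pos: [0.5291, 0.393, 0.1482]
eef_rot: [-0.036, 3.14, 0.0]
wrist_force: [0.6, -0.3, -1.0]
opening: 0.0502
t 47.65 tcp [0.5291 0.393  0.1482] xax [-1.    -0.023 -0.001] yax [-0.023  1.     0.   ] zax [ 0.001  0.    -1.   ] F [ 0.6 -0.3 -1. ] op 0.0502
scale 4.285714285714286
```

View pics/c32.png

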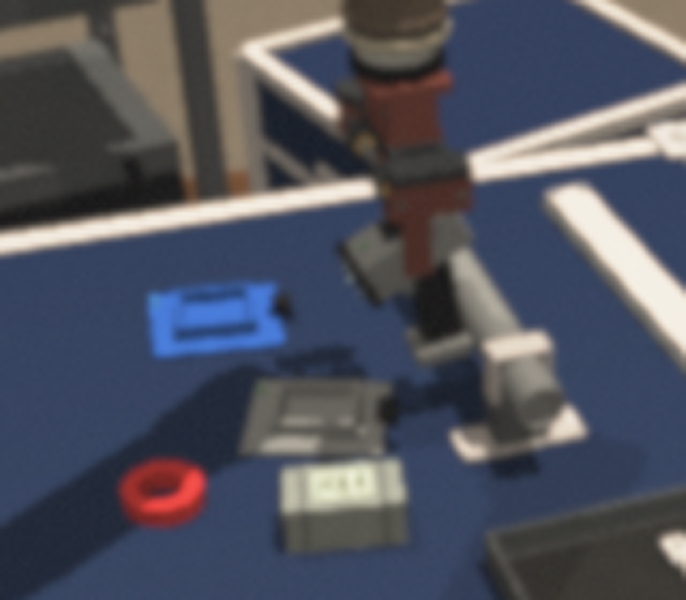

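View pics/w32.png

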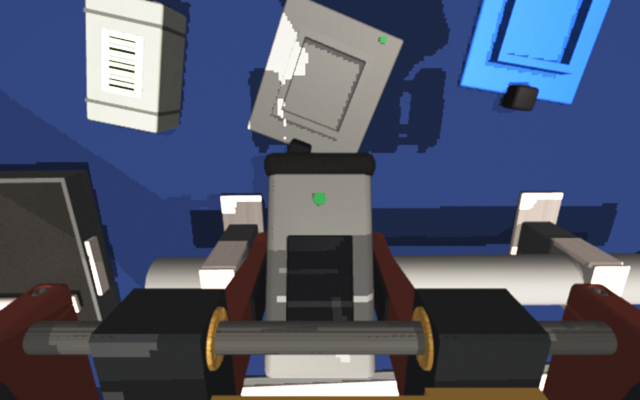

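```bash
python3 -c "
from h import *
crop('w32',240,130,400,250,'c32w')"
```

```text
scale 5.0
```

View pics/c32w.png

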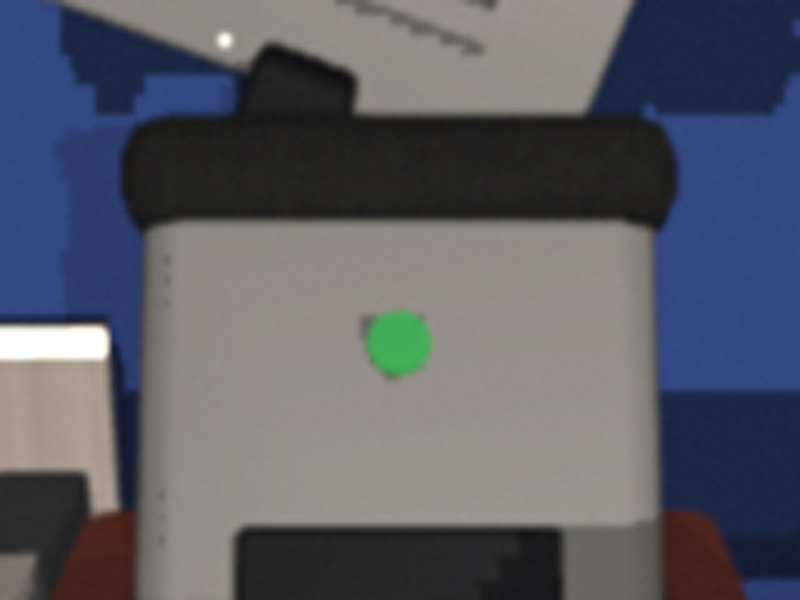

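```bash
cat >> pitch.py <<'E'
print('---')
def fitphi(rows,w):
    L=[.0311,.0138,.043]
    def f(p):
        phi,dx,dz=p
        e=[pr(h18,pt(l,phi,dx,dz))[0][1]-v for l,v in zip(L,rows)]
        z15=pr(h15,pt(L[1],0,0,-.0133))[1]; e.append((pr(h18,pt(L[1],phi,dx,dz))[1]/z15-65.6/w)*300)
        return e
    s=least_squares(f,[.1,0,-.015]);return np.degrees(s.x[0]),s.x,s.fun.round(2)
print(fitphi([198.6,235.6,173.6],65.2)); print(fitphi([211,240.4,192.6],61.6))
E
python3 pitch.py | sed -n '/---/,$p'
```

```text
---
(np.float64(6.813368531133742), array([ 0.11891571, -0.00065058, -0.01449991]), array([-0.12,  0.07,  0.05,  0.01]))
(np.float64(34.64177091701447), array([ 0.60461296, -0.00954022, -0.01856451]), array([-0.08,  0.03,  0.05,  0.  ]))
```

```bash
python3 -m inch '-0.3 0 -0.05 0; -0.6 0 -0.1 0; -0.9 0 -0.15 0; -1.2 0 -0.2 0; -1.2 0 -0.2 0; -1.2 0 -0.2 0; -1.2 0 -0.2 0; -1.2 0 -0.2 0' - 12; python3 -c "
from h import *
st();snap('wrist','w33');crop('w33',240,130,400,250,'c33w')"
```

```text
clock: 48.75
tool_pos: [0.5408, 0.3932, 0.1502]
eef_rot: [-0.036, 3.141, -0.0]
wrist_force: [-0.3, 0.4, -2.6]
opening: 0.05
t 48.75 tcp [0.5408 0.3932 0.1502] xax [-1.    -0.023 -0.   ] yax [-0.023  1.    -0.   ] zax [ 0.  0. -1.] F [-0.3  0.4 -2.6] op 0.05
scale 5.0
```

View pics/c33w.png

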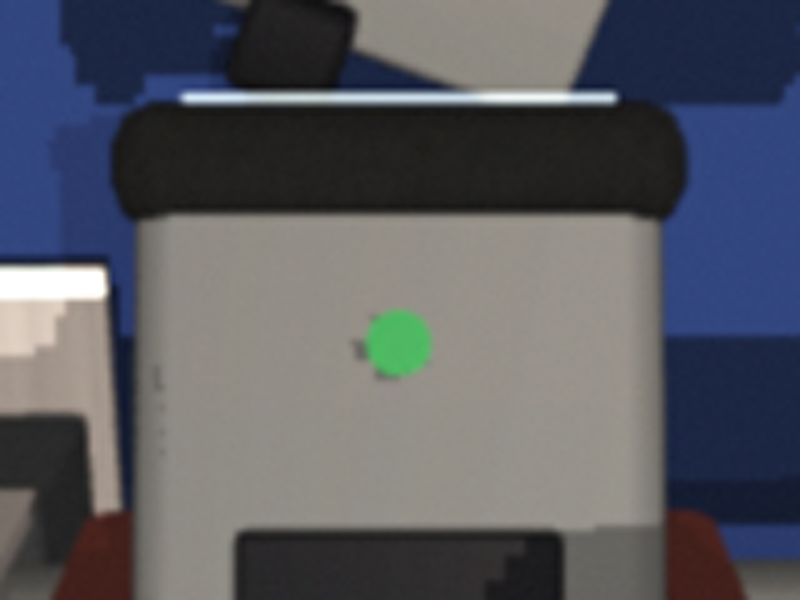

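```bash
echo "print(fitphi([198.6,236.4,172.4],65.3))" >> pitch.py; python3 pitch.py | tail -1; python3 -c "
from h import *
go([.4288,.3965,.20],70.5)"
```

```text
(np.float64(-5.2118611174714005), array([-0.09096414,  0.00210838, -0.01061226]), array([ 0.05, -0.18,  0.13, -0.03]))
t 48.8 tcp [0.5408 0.3932 0.1502] xax [-1.    -0.023 -0.   ] yax [-0.023  1.    -0.   ] zax [ 0. -0. -1.] F [-0.3 -0.6 -1.9] op 0.0499
shift cm [11.18  0.58 -4.99]
turn 0.363 alt -2.778 j7 0.86
```

```bash
python3 -m inch '0.5 0 -0.5 0; 2 0 -3 0.05; 4 0.1 -5 0.1; 6 0.3 -5 0.2; 8 0.4 -5 0.3; 10 0.5 -5 0.363; 11.2 0.6 -5 0.363; 11.2 0.6 -5 0.363' - 20; python3 -c "
from h import *
r.capture('top');r.capture('top');snap('side','s34');crop('s34',200,90,340,230,'c34');go([.4288,.3965,.125],70.5)"
```

```text
clock: 49.8
tool_pos: [0.4278, 0.3972, 0.2006]
eef_rot: [0.527, 3.097, 0.001]
wrist_force: [0.4, -0.1, -1.5]
opening: 0.0496
scale 4.285714285714286
t 49.95 tcp [0.4293 0.3965 0.2003] xax [-0.943  0.333 -0.001] yax [0.333 0.943 0.   ] zax [ 0.001  0.    -1.   ] F [-0.3 -0.3 -0.9] op 0.0499
shift cm [ 0.05 -0.02  7.53]
turn 0.0 alt -3.141 j7 0.4
```

View pics/c34.png

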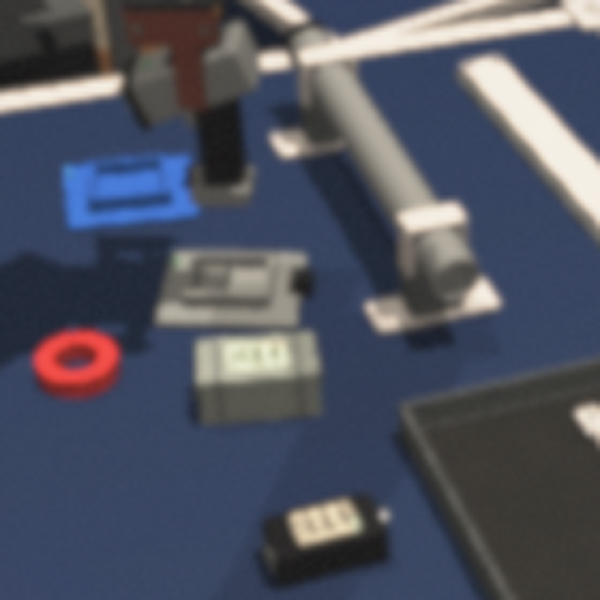

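Scanner looks about upright above its dock (foot at crop 222,185). Lowering.

```bash
python3 -m inch '0 0 1.5 0; 0 0 3.5 0; 0 0 5.5 0; 0 0 7 0; 0 0 7.8 0; 0 0 8.2 0; 0 0 8.2 0; 0 0 8.2 0' - 12; python3 -c "
from h import *
st();snap('side','s35');crop('s35',200,90,340,230,'c35')"
```

```text
clock: 50.95
tool_pos: [0.4287, 0.3971, 0.1188]
eef_rot: [0.531, 3.096, 0.001]
wrist_force: [0.9, -0.2, -2.1]
opening: 0.0498
t 50.95 tcp [0.4287 0.3971 0.1188] xax [-0.943  0.333 -0.   ] yax [0.333 0.943 0.001] zax [ 0.001  0.001 -1.   ] F [ 0.9 -0.2 -2.1] op 0.0498
scale 4.285714285714286
```

View pics/c35.png

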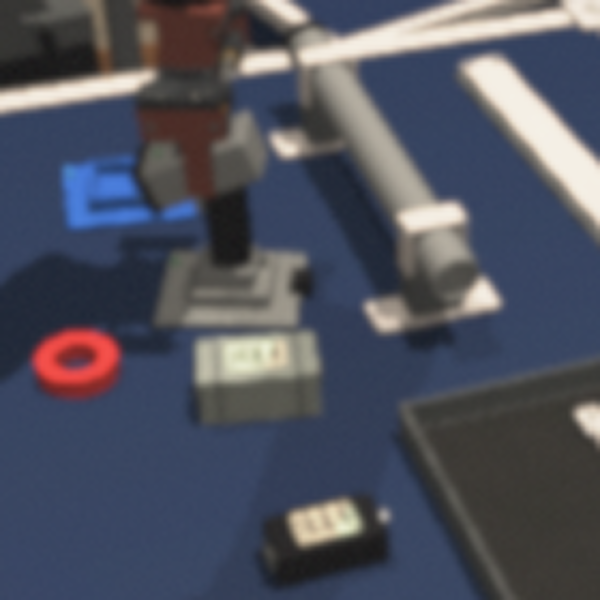

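```bash
python3 -m inch '0 0 0.2 0; 0 0 0.4 0; 0 0 0.6 0; 0 0 0.8 0; 0 0 0.9 0; 0 0 1.0 0; 0 0 1.1 0; 0 0 1.1 0' - 10; python3 -m inch '0 0 0.1 0; 0 0 0.1 0; 0 0 0.1 0; 0 0 0.1 0; 0 0 0.1 0; 0 0 0.1 0; 0 0 0.1 0; 0 0 0.1 0' - 6; python3 -c "
from h import *
st();snap('side','s36');crop('s36',200,90,340,230,'c36');snap('wrist','w36')"
```

```text
clock: 52.0
tool_pos: [0.4285, 0.3968, 0.1072]
eef_rot: [0.531, 3.096, 0.0]
wrist_force: [-0.3, 0.8, -1.9]
opening: 0.0501
clock: 53.0
tool_pos: [0.429, 0.3967, 0.1069]
eef_rot: [0.531, 3.095, 0.001]
wrist_force: [-0.5, -1.9, 6.5]
opening: 0.05
t 53.0 tcp [0.429  0.3967 0.1069] xax [-0.943  0.334 -0.001] yax [0.334 0.943 0.001] zax [ 0.001  0.    -1.   ] F [-0.5 -1.9  6.5] op 0.05
scale 4.285714285714286
```

View pics/c36.png

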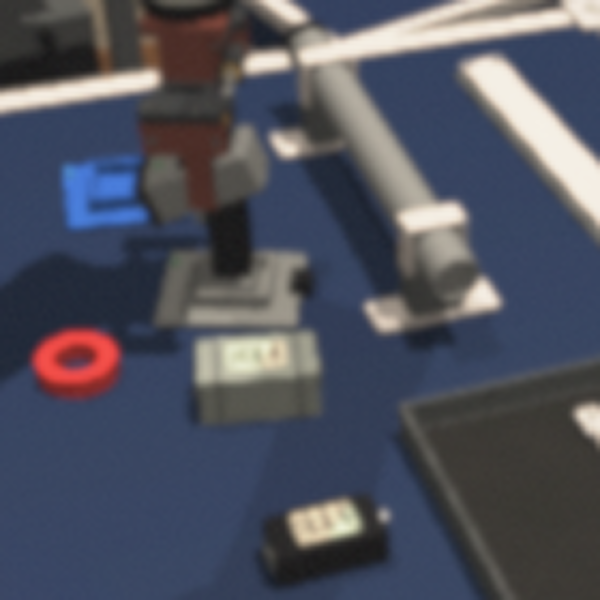

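```bash
python3 -m inch '0 0 0 0; 0 0 0 0; 0 0 0 0; 0 0 0 0; 0 0 0 0; 0 0 0 0; 0 0 0 0; 0 0 0 0' 7.5 ; python3 -m inch '0 0 -1 0; 0 0 -3 0; 0 0 -5 0; 0 0 -7 0; 0 0 -9.5 0; 0 0 -9.5 0; 0 0 -9.5 0; 0 0 -9.5 0' ; python3 -c "
from h import *
st();snap('side','s37');crop('s37',200,90,340,230,'c37');snap('wrist','w37')"
```

```text
clock: 54.1
tool_pos: [0.4285, 0.3968, 0.1062]
eef_rot: [-0.531, -3.096, -0.0]
wrist_force: [-1.0, 0.3, -0.0]
opening: 0.0751
clock: 55.1
tool_pos: [0.428, 0.3963, 0.2002]
eef_rot: [-0.531, -3.095, 0.002]
wrist_force: [-0.1, 0.1, -0.3]
opening: 0.0749
t 55.1 tcp [0.428  0.3963 0.2002] xax [-0.943  0.333  0.001] yax [ 0.333  0.943 -0.001] zax [-0.001 -0.001 -1.   ] F [-0.1  0.1 -0.3] op 0.0749
scale 4.285714285714286
```

View pics/c37.png

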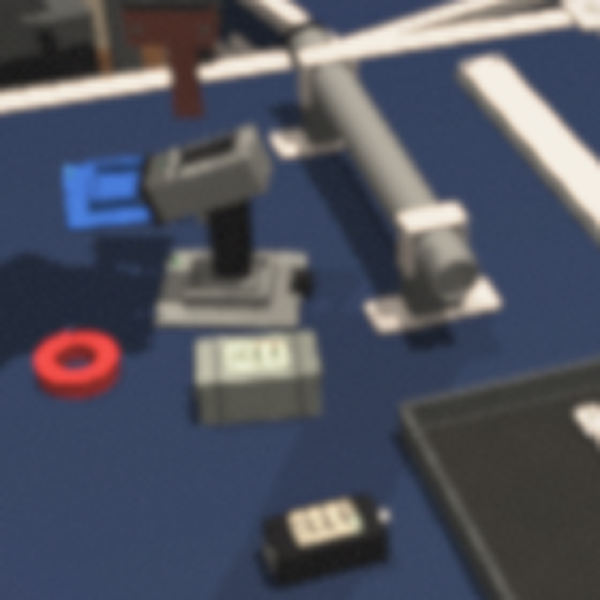

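View pics/w37.png

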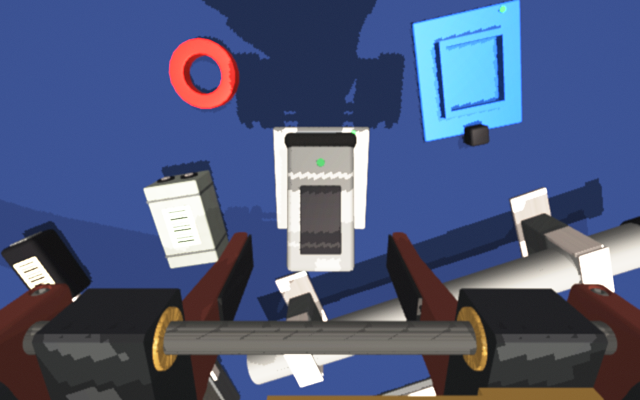

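```bash
python3 -c "
from h import *
go([.43,.20,.2],80)"
```

```text
t 55.2 tcp [0.4281 0.3965 0.2003] xax [-0.943  0.333  0.001] yax [ 0.333  0.943 -0.001] zax [-0.001 -0.001 -1.   ] F [-0.5 -0.6 -0.3] op 0.0754
shift cm [ -6.72 -18.46   0.05]
turn -0.165 alt 2.976 j7 0.4
```

```bash
python3 -m inch '-2 -1 -1 0; -4 -5 -1 -0.05; -7 -9 -1 -0.1; -9 -13 -1 -0.165; -10.5 -16 0 -0.165; -10.5 -17 0 -0.165; -10.5 -17 0 -0.165; -10.5 -17 0 -0.165' 7.5; python3 -c "
from h import *
st();snap('wrist','w38')"
```

```text
clock: 56.2
tool_pos: [0.4706, 0.2033, 0.2014]
eef_rot: [0.271, 3.13, 0.001]
wrist_force: [-0.3, 0.5, 0.5]
opening: 0.0746
t 56.2 tcp [0.4706 0.2033 0.2014] xax [-0.985  0.172 -0.   ] yax [0.172 0.985 0.001] zax [ 0.     0.001 -1.   ] F [-0.3  0.5  0.5] op 0.0746
```

View pics/w38.png

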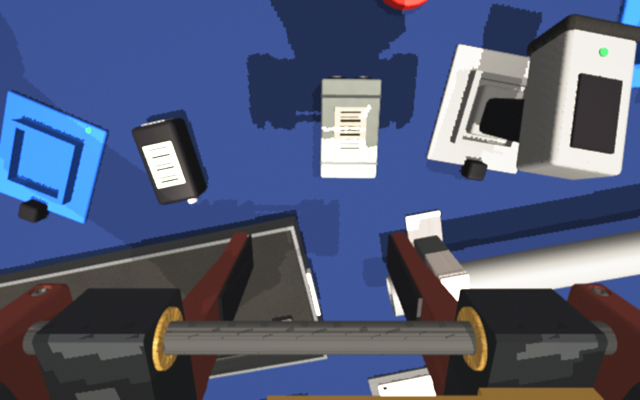

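```bash
python3 -c "
from h import *
u1=atz('w38',350.5,127,.045);print(u1)
for q in [(322,96),(381,96),(320,165),(377,165)]: print(atz('w38',*q,.045))
print('u2',atz('w38',163,163,.035),[atz('w38',*q,.035).round(4).tolist() for q in [(150,150),(157,188)]])
go([u1[0],u1[1],.012],80)"
```

```text
[0.42583554 0.24107457 0.045     ]
[0.39276929 0.2187841  0.045     ]
[0.40235776 0.27347511 0.045     ]
[0.45772807 0.20551859 0.045     ]
[0.46760735 0.26187862 0.045     ]
u2 [0.42984674 0.04569263 0.035     ] [[0.4146, 0.0369, 0.035], [0.4546, 0.0308, 0.035]]
t 56.25 tcp [0.4706 0.2032 0.2013] xax [-0.985  0.172 -0.   ] yax [0.172 0.985 0.001] zax [ 0.     0.001 -1.   ] F [0.4 0.9 1. ] op 0.0748
shift cm [ 5.06  2.94 18.93]
turn 0.002 alt -3.14 j7 0.91
```

```bash
python3 -m inch '1.5 1 0 0; 3 2 0 0; 4.8 2.9 2 0; 4.8 2.9 5 0; 4.8 2.9 8 0; 4.8 2.9 10 0; 4.8 2.9 11 0; 4.8 2.9 11 0' 7.8; python3 -m inch '0 0 1.5 0; 0 0 3 0; 0 0 5 0; 0 0 6.5 0; 0 0 7.8 0; 0 0 7.8 0; 0 0 7.8 0; 0 0 7.8 0' ; python3 -c "
from h import *
st();snap('wrist','w39');snap('side','s39');crop('s39',200,90,340,230,'c39')"
```

```text
clock: 57.25
tool_pos: [0.4278, 0.239, 0.0909]
eef_rot: [-0.272, -3.129, 0.001]
wrist_force: [-0.5, 0.2, -0.0]
opening: 0.0782
clock: 58.25
tool_pos: [0.429, 0.2387, 0.0137]
eef_rot: [0.274, 3.129, 0.001]
wrist_force: [-0.7, 0.1, 0.2]
opening: 0.0777
t 58.25 tcp [0.429  0.2387 0.0137] xax [-0.985  0.174 -0.001] yax [0.174 0.985 0.001] zax [ 0.001  0.001 -1.   ] F [-0.7  0.1  0.2] op 0.0777
scale 4.285714285714286
```

View pics/w39.png

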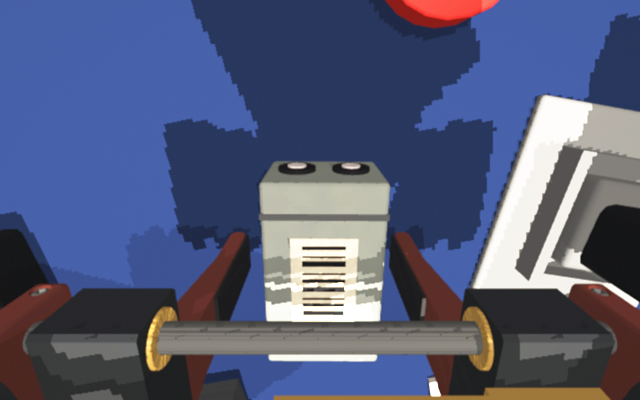

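View pics/c39.png

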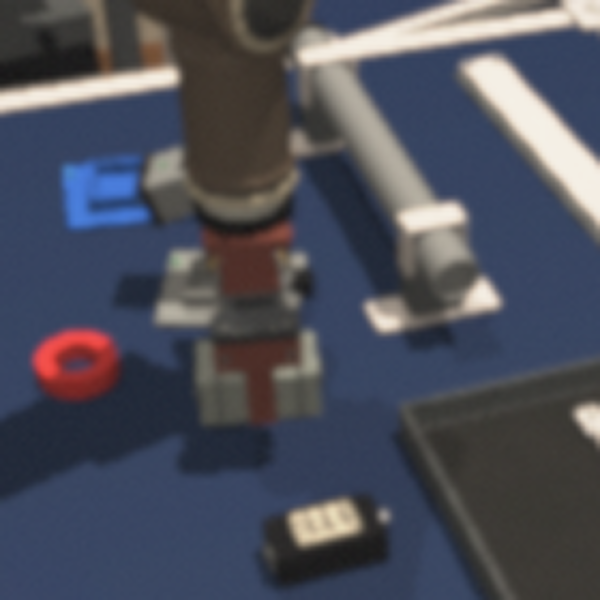

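Unit 1 sits square between the fingers. Gripping and lifting.

```bash
python3 -m inch '0 0 0 0; 0 0 0 0; 0 0 0 0; 0 0 0 0; 0 0 0 0; 0 0 0 0; 0 0 0 0; 0 0 0 0' 4 30; python3 -m inch '0 0 -1 0; 0 0 -3 0; 0 0 -6 0; 0 0 -9 0; 0 0 -12 0; 0 0 -12 0; 0 0 -12 0; 0 0 -12 0' ; python3 -c "
from h import *
go([.591,-.01,.134],92.2);snap('wrist','w40')"
```

```text
clock: 59.35
tool_pos: [0.4287, 0.2386, 0.0133]
eef_rot: [0.274, 3.129, 0.001]
wrist_force: [-0.9, 2.3, 3.6]
opening: 0.056
clock: 60.35
tool_pos: [0.4277, 0.2377, 0.1318]
eef_rot: [-0.274, -3.128, 0.003]
wrist_force: [-0.1, 0.9, -3.1]
opening: 0.056
t 60.35 tcp [0.4277 0.2377 0.1318] xax [-0.985  0.174  0.002] yax [ 0.174  0.985 -0.002] zax [-0.002 -0.002 -1.   ] F [-0.1  0.9 -3.1] op 0.056
shift cm [-20.39 -21.55  -0.22]
turn -0.213 alt 2.928 j7 0.79
```

View pics/w40.png

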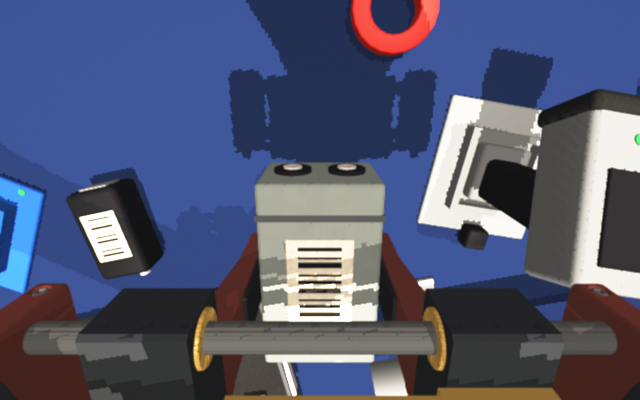

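```bash
python3 -m inch '-2 -2 0 0; -5 -5 0 -0.05; -8 -8.5 0 -0.1; -11 -12 0 -0.15; -14.5 -15.5 0 -0.2; -18 -19 0 -0.213; -20.4 -21.5 0 -0.213; -20.4 -21.5 0 -0.213' - 30; python3 -c "
from h import *
r.capture('top');r.capture('top');snap('top','t41');snap('wrist','w41');go([.591,-.01,.020],92.2)"
```

```text
clock: 61.4
tool_pos: [0.5926, -0.0125, 0.1318]
eef_rot: [0.052, -3.14, 0.003]
wrist_force: [-0.6, 0.7, -3.3]
opening: 0.0559
t 61.6 tcp [ 0.5913 -0.0075  0.1325] xax [-0.999 -0.04   0.001] yax [-0.04   0.999  0.001] zax [-0.001  0.001 -1.   ] F [ 0.2  0.  -3.8] op 0.0555
shift cm [ 0.02 -0.26 11.25]
turn 0.001 alt -3.14 j7 1.58
```

View pics/w41.png

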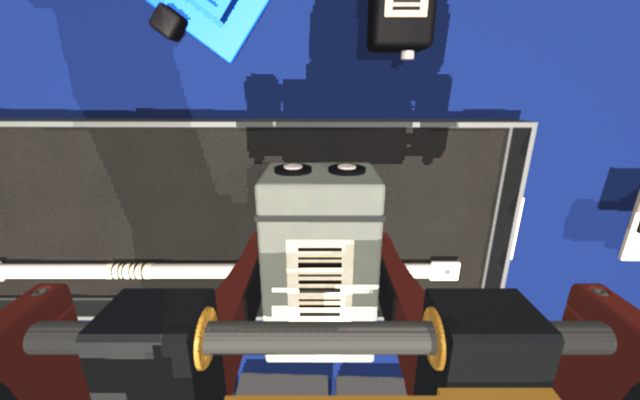

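```bash
python3 -c "
from h import *
for n,q,z in [('nearwall in',(200,127),.03),('nw2',(450,127),.03),('bar',(50,271),.018),('bar2',(440,271),.018),('corner',(533,124),.03)]: print(n,atz('w41',*q,z).round(4))"
```

```text
nearwall in [ 0.5382 -0.1066  0.03  ]
nw2 [0.5305 0.0942 0.03  ]
bar [ 0.6831 -0.2665  0.018 ]
bar2 [0.6686 0.1114 0.018 ]
corner [0.5256 0.1603 0.03  ]
```

```bash
python3 -m inch '-0.3 -0.2 2 0; -0.3 -0.2 4 0; -0.3 -0.2 6 0; -0.3 -0.2 8 0; -0.3 -0.2 9.5 0; -0.3 -0.2 10.5 0; -0.3 -0.2 11.2 0; -0.3 -0.2 11.2 0' - 30;python3 -m inch '0 0 0 0; 0 0 0.1 0; 0 0 0.1 0; 0 0 0.1 0; 0 0 0.1 0; 0 0 0.1 0; 0 0 0.1 0; 0 0 0.1 0' - 30; python3 -m inch '0 0 0 0; 0 0 0 0; 0 0 0 0; 0 0 0 0; 0 0 0 0; 0 0 0 0; 0 0 0 0; 0 0 0 0' 7.5 ; python3 -m inch '0 0 -1 0; 0 0 -3 0; 0 0 -6 0; 0 0 -9 0; 0 0 -12 0; 0 0 -15 0; 0 0 -18 0; 0 0 -18 0'; python3 -c "
from h import *
st();snap('wrist','w42');snap('side','s42');snap('top','t42')"
```

```text
clock: 62.6
tool_pos: [0.5951, -0.0107, 0.0209]
eef_rot: [0.06, -3.141, -0.0]
wrist_force: [-1.2, 0.3, -2.6]
opening: 0.0556
clock: 63.6
tool_pos: [0.5951, -0.0107, 0.0201]
eef_rot: [0.06, -3.141, -0.0]
wrist_force: [0.4, 0.6, -3.1]
opening: 0.056
clock: 64.6
tool_pos: [0.5951, -0.0107, 0.0201]
eef_rot: [0.06, -3.141, -0.0]
wrist_force: [-0.2, 0.6, 0.0]
opening: 0.075
clock: 65.6
tool_pos: [0.5966, -0.0107, 0.2033]
eef_rot: [-0.06, 3.136, 0.0]
wrist_force: [1.3, -0.3, -0.7]
opening: 0.0752
t 65.6 tcp [ 0.5966 -0.0107  0.2033] xax [-0.999 -0.038 -0.005] yax [-0.038  0.999  0.   ] zax [ 0.005  0.    -1.   ] F [ 1.3 -0.3 -0.7] op 0.0752
```

View pics/w42.png

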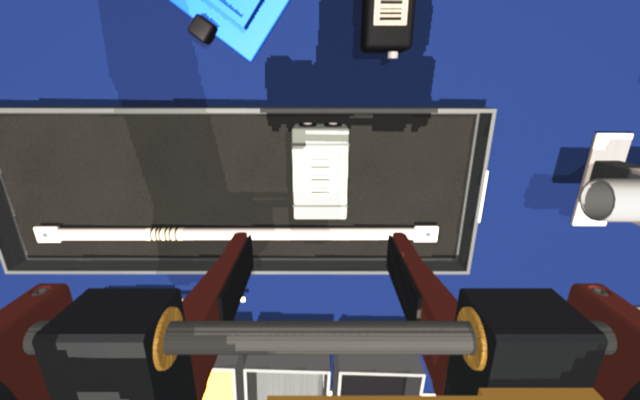

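View pics/s42.png

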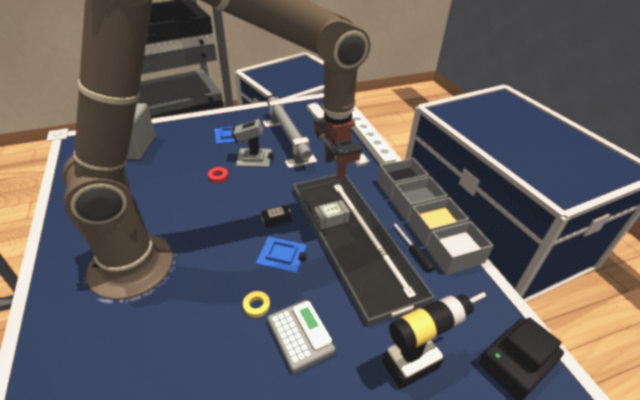

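```bash
python3 -m inch '2 1 0 0; 5 2.5 0 0; 8 4 0 0; 10 5 0 0; 11 5 0 0; 11 5 0 0; 11 5 0 0; 11 5 0 0' 7.5; python3 -c "
from h import *
go([.43,.0457,.012],91);snap('wrist','w43')"
```

```text
clock: 66.75
tool_pos: [0.4839, 0.0347, 0.2]
eef_rot: [0.059, -3.141, 0.0]
wrist_force: [-0.0, -0.4, -0.9]
opening: 0.0751
t 66.75 tcp [0.4839 0.0347 0.2   ] xax [-0.999 -0.037  0.   ] yax [-0.037  0.999 -0.   ] zax [-0. -0. -1.] F [-0.  -0.4 -0.9] op 0.0751
shift cm [ 5.34  1.3  18.8 ]
turn 0.02 alt -3.122 j7 1.45
```

View pics/w43.png

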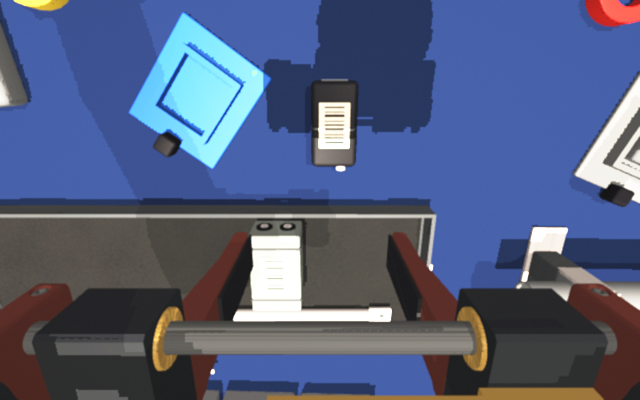

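```bash
python3 -c "
from h import *
u=atz('w43',335,125.5,.035);print(u,atz('w43',334.5,100,.035),atz('w43',335,150,.035));go([u[0],u[1],.011])"; python3 -m inch '2 0.6 1 0; 4 1.2 3 0; 5.3 1.3 5 0; 5.3 1.3 7 0; 5.3 1.3 9 0; 5.3 1.3 11 0; 5.3 1.3 11 0; 5.3 1.3 11 0' 7.5; python3 -c "
from h import *
go([.43,.0457,.011],91);snap('wrist','w44')"
```

```text
[0.43199732 0.04746638 0.035     ] [0.40773104 0.04573361 0.035     ] [0.45643845 0.04872259 0.035     ]
t 66.8 tcp [0.4837 0.0348 0.2   ] xax [-0.999 -0.038  0.   ] yax [-0.038  0.999 -0.   ] zax [-0. -0. -1.] F [-0.2  0.7 -0.6] op 0.075
shift cm [ 5.12  1.46 18.9 ]
clock: 67.8
tool_pos: [0.4303, 0.046, 0.0906]
eef_rot: [-0.06, 3.141, 0.0]
wrist_force: [0.7, 0.5, -0.7]
opening: 0.0748
t 67.8 tcp [0.4303 0.046  0.0906] xax [-0.999 -0.038 -0.   ] yax [-0.038  0.999  0.   ] zax [ 0.  0. -1.] F [ 0.7  0.5 -0.7] op 0.0748
shift cm [ 0.04 -0.03  7.96]
turn 0.021 alt -3.121 j7 1.4
```

View pics/w44.png

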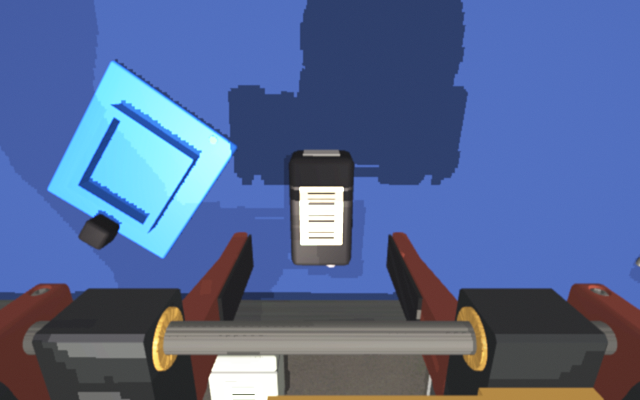

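```bash
python3 -m inch '0 0 1.5 0; 0 0 3.5 0; 0 0 5.5 0; 0 0 7 0; 0 0 7.9 0; 0 0 7.9 0; 0 0 7.9 0; 0 0 7.9 0'; python3 -m inch '0 0 0 0; 0 0 0 0; 0 0 0 0; 0 0 0 0; 0 0 0 0; 0 0 0 0; 0 0 0 0; 0 0 0 0' 3 30; python3 -m inch '0 0 -1 0; 0 0 -3 0; 0 0 -6 0; 0 0 -9 0; 0 0 -12 0; 0 0 -12 0; 0 0 -12 0; 0 0 -12 0' ; python3 -c "
from h import *
go([.600,-.16,.131],92.2);snap('wrist','w45')"
```

```text
clock: 68.85
tool_pos: [0.4303, 0.0461, 0.0117]
eef_rot: [-0.06, 3.14, 0.0]
wrist_force: [0.4, 0.5, -0.5]
opening: 0.0754
clock: 69.85
tool_pos: [0.4298, 0.0461, 0.0112]
eef_rot: [-0.06, 3.141, 0.0]
wrist_force: [-0.7, 1.8, 1.6]
opening: 0.0456
clock: 70.85
tool_pos: [0.4289, 0.0458, 0.13]
eef_rot: [0.06, -3.139, 0.001]
wrist_force: [-0.2, -0.8, -1.9]
opening: 0.0461
t 70.85 tcp [0.4289 0.0458 0.13  ] xax [-0.999 -0.038  0.002] yax [-0.038  0.999 -0.   ] zax [-0.002 -0.001 -1.   ] F [-0.2 -0.8 -1.9] op 0.0461
shift cm [-16.31 -21.22  -0.13]
turn -0.0 alt 3.141 j7 1.4
```

View pics/w45.png

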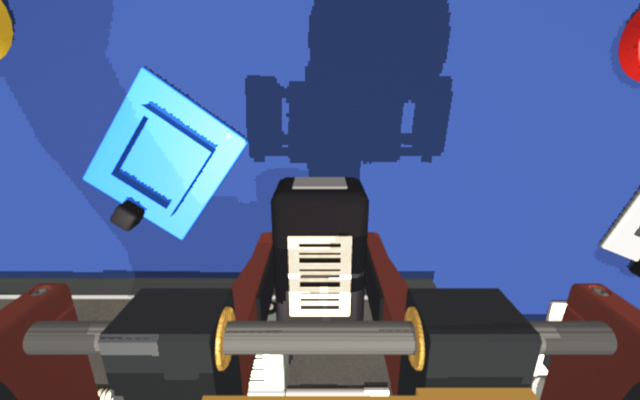

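```bash
python3 -m inch '-1.5 -2 -1 0; -4 -5 -1 0; -7 -9 -1 0; -10 -13 -1 0; -13 -17 -1 0; -16 -20.5 0 0; -16.3 -21.2 0 0; -16.3 -21.2 0 0' - 30; python3 -c "
from h import *
r.capture('top');snap('wrist','w46');go([.600,-.16,.018],92.2)
for n,q,z in [('nw',(200,127),.03)]: print(atz('w46',*q,z))"
```

```text
clock: 71.9
tool_pos: [0.5999, -0.1596, 0.1298]
eef_rot: [0.059, -3.138, -0.001]
wrist_force: [0.3, -0.6, -2.3]
opening: 0.0461
t 72.0 tcp [ 0.6    -0.1581  0.1307] xax [-0.999 -0.039  0.001] yax [-0.039  0.999  0.001] zax [-0.001  0.001 -1.   ] F [ 0.4 -0.7 -2.7] op 0.0457
shift cm [-0.   -0.2  11.27]
turn 0.001 alt -3.141 j7 1.85
[ 0.54664531 -0.25659197  0.03      ]
```

View pics/w46.png

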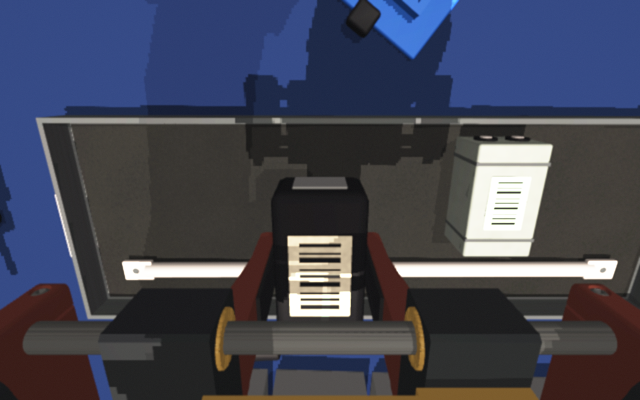

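```bash
python3 -m inch '0 0 2 0; 0 0 4 0; 0 0 6 0; 0 0 8 0; 0 0 9.5 0; 0 0 10.7 0; 0 0 11.3 0; 0 0 11.3 0' - 30;python3 -m inch '0 0 0 0; 0 0 0.1 0; 0 0 0.1 0; 0 0 0.1 0; 0 0 0.1 0; 0 0 0.1 0; 0 0 0.1 0; 0 0 0.1 0' - 30; python3 -m inch '0 0 0 0; 0 0 0 0; 0 0 0 0; 0 0 0 0; 0 0 0 0; 0 0 0 0; 0 0 0 0; 0 0 0 0' 6.5 ; python3 -m inch '0 0 -1 0; 0 0 -3 0; 0 0 -6 0; 0 0 -9 0; 0 0 -12 0; 0 0 -15 0; 0 0 -18 0; 0 0 -18 0'; python3 -m inch '2 0 0 0; 5 0 0 0; 10 0 0 0; 15 0 0 0; 20 0 0 0; 20 0 0 0; 20 0 0 0; 20 0 0 0'; python3 -c "
from h import *
st();snap('wrist','w47');snap('side','s47');snap('top','t47')"
```

```text
clock: 73.0
tool_pos: [0.6007, -0.1595, 0.018]
eef_rot: [0.06, -3.141, -0.0]
wrist_force: [-0.6, 0.9, -2.7]
opening: 0.0459
clock: 74.0
tool_pos: [0.6008, -0.1596, 0.0171]
eef_rot: [0.06, -3.141, -0.0]
wrist_force: [0.5, 0.7, -2.4]
opening: 0.0459
clock: 75.0
tool_pos: [0.6008, -0.1596, 0.0171]
eef_rot: [0.06, -3.141, -0.0]
wrist_force: [0.0, 0.2, 0.6]
opening: 0.065
clock: 76.0
tool_pos: [0.6024, -0.1601, 0.2013]
eef_rot: [-0.06, 3.135, -0.002]
wrist_force: [0.4, -0.4, 0.1]
opening: 0.0653
clock: 77.0
tool_pos: [0.4021, -0.1671, 0.1971]
eef_rot: [-0.061, 3.141, -0.0]
wrist_force: [0.5, -0.3, -0.1]
opening: 0.0648
t 77.0 tcp [ 0.4021 -0.1671  0.1971] xax [-0.999 -0.039 -0.   ] yax [-0.039  0.999 -0.   ] zax [ 0. -0. -1.] F [ 0.5 -0.3 -0.1] op 0.0648
```

View pics/w47.png

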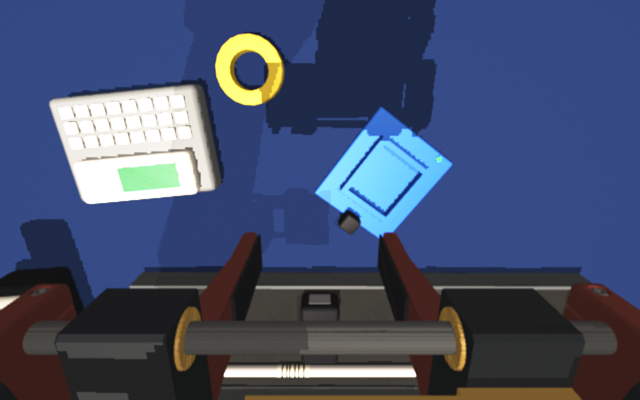

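View pics/s47.png

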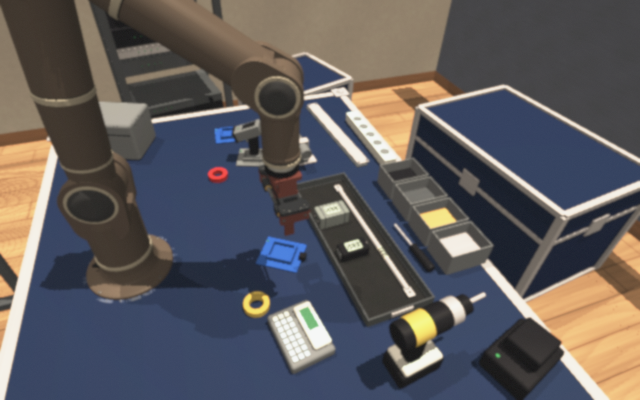

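View pics/t47.png

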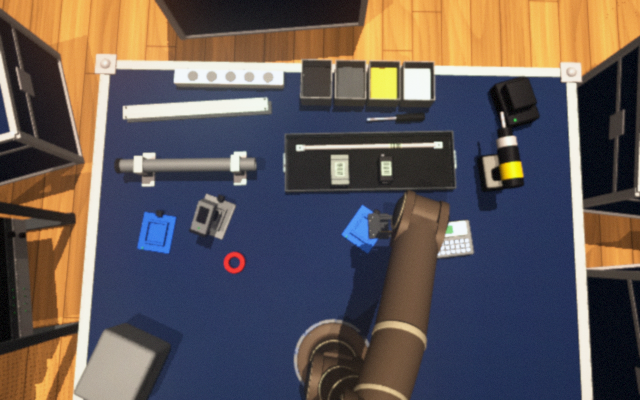

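```bash
python3 -c "
from h import *
crop('t47',185,120,470,240,'c47')
for n,u,v,z in [('u1',340,170,.049),('u2',386,168,.039)]: 
    w=atz('t47',u,v,z)-np.array([.625,-.110,0]); a=.037; print(n,'tray xy',round(w[0]*np.cos(a)+w[1]*np.sin(a),3),round(-w[0]*np.sin(a)+w[1]*np.cos(a),3))"
```

```text
scale 2.807017543859649
u1 tray xy -0.031 0.098
u2 tray xy -0.026 -0.05
```

View pics/c47.png

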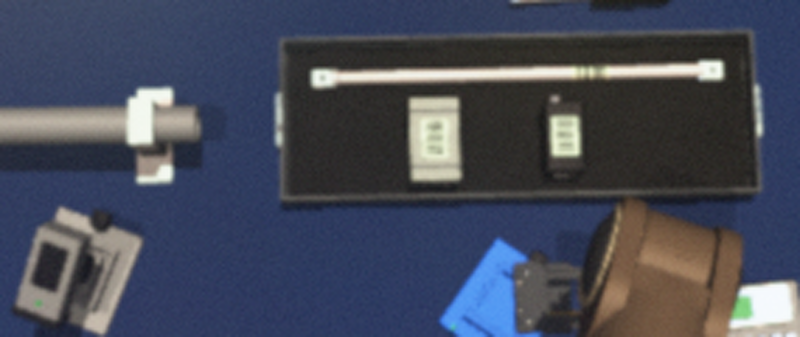

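The bar, both units (labels up) and the docked scanner are all in place, so I'm handing in.

```bash
python3 -c "
from h import *
print(r.sign_off())"
```

```text
the job is handed in; nothing more can be done
None
```

The job is handed in at about 77 s of the 210 s allowed. The interface gives no read signal and no verdict, so I could not confirm that the labels were actually read.

- **Bar:** I drew the lacing bar out of its tube, regripping it near its middle on the way. It lies along the far side of the tray with its middle within a few millimetres of the tray's lengthwise.
- **Scanning:** I pivoted the scanner in the fingers against the dock rim so its beam pointed about 55° down. From about 12 cm I held it on the bar label, then unit 1, then unit 2. Unit 2 had been knocked about 3 cm aside, so I re-measured it first. I repeated each hold up to 8 mm to either side along the beam, because I only know the beam pitch to within a few degrees.
- **Docking and packing:** I pushed the scanner upright against the side of the tube and set it back in its dock. Only units 1 and 2 were present; both went into the tray beside the bar.

Last pictures show the scanner upright in its dock, almost exactly as at the start. The bar is flat along the tray. Both units are flat with labels up, at tray x, y of about (−0.03, 0.10) and (−0.03, −0.05) m. The drill, label maker, screwdriver and red tape look untouched in these, and so does the yellow tape.

One check disagreed. The wrist-camera fit of the scanner's tilt just before docking read −5°, while the push distance and the head's apparent width gave 0 to 1°. The docked picture agreed with upright.

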